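Lay out a pneumatic test circuit on its plate

ROBOT

A 6-joint arm with a two-finger parallel gripper is mounted at the origin on a cart in front of the work surface, level with it; the furniture and walls round the work are solid. World frame = base frame: x ahead of the robot, y to its left, z up, the work surface at z = 0. Lengths are in m, angles in degrees, forces in N, time in s.
With the tool pointing down it reaches from about 0.375 to 0.9 m from the base axis. Payload 3.1 kg.
Tool frame: the origin (TCP) lies midway between the tips of the shut fingers; the grasp point (between the pads) lies 19 mm behind it (bot.hold_point_z is the distance from the TCP to the grasp point, in m); z points along the fingers, y is the line along which they close (so a half turn about z gives the same grasp; the last joint's range is limited). The gripper opens to 87 mm and grips with 3 to 60 N. Pads are 19 mm wide; open, the fingers measure 117 mm over their backs; the gripper's body (75 mm by 190 mm) begins 51 mm behind the grasp point.
Start: joints at [-79.498, 30.224, 82.088, -0, 67.689, -10.227], TCP at [0.221, -0.585, 0.188] pointing down, gripper open.
Joint ranges: [-176.69, 176.69], [-43.24, 126.21], [12.49, 139.97], [-82, 262], [0, 151.66], [-163.58, 163.58]. Speed limits (degrees/s): [159.86, 159.86, 180, 180, 180, 180].

INTERFACE

Orientations are given as a 3x3 rotation matrix whose columns are the frame's x, y, z axes.
In Python, from rig import read_state, optics, order, bot gives the robot as it stands.
- The arm moves only by the tool drive_tool, never from a script. Its argument "steps" is a list of rows, each a list of 7 numbers: the finger opening in mm, from 0 to 87, then the shift along the tool's x, y, z normalised to -1 to 1, where 1 is 0.12 m, then the turn, a rotation vector about the tool's x, y, z normalised to -1 to 1, where 1 is 1.5 rad. In form: [[jaw, tx, ty, tz, ax, ay, az], ...]. A call has 1 to 8 rows; each row is the pose to reach, as a shift and turn from the pose commanded when the call began, along the tool's axes at that moment; what a row does not reach only later rows make up. A row lasts 1/10 s, in which the tool goes at most 50 mm and 8.59 degrees, less where a joint would pass 70% of its speed; a pose out of reach is approached as far as the arm can. A call with a number of a shift or a turn outside -1 to 1 is refused whole. A call with a gripper value outside its range is refused whole. The fingers move at their own pace and stop on an object; the grip force is fixed at half the most. Time passes only in rows, so rows that repeat a pose let the fingers close. It gives the time, the measured TCP pose, the force, the opening and the grip force at its end, in the units of the state.
- read_state(): the state, without advancing time (a new reading comes with each control period).
- optics.capture(name): name is "scene" or "top"; returns a dict with "color" (400x640x3 uint8, blue, green, red), "range_z" (400x640 float32, m along the optical axis (not along the pixel's ray), 0 where there is no reading), "fx", "fy", "cx", "cy" (pixels), "rvec" (rotation vector, rad) and "tvec" (3), from world to camera coordinates, as OpenCV has them. Camera axes: x right, y down, z forward; pixel columns grow to the right and rows downward; lengths in m; the calibration is good to about 2 mm. A picture is of the moment at which its call begins.
- order.hand_in(): hands the job in; it is judged then, once.
The state is a dict: "time_s": time; "joint_positions": joint angles; "qvel": joint speeds; "tau": joint torques, N m; "position": TCP position; "tcp_rot": TCP orientation; "force": force on the tool from outside, world axes, zero at the start; "moment": the same for the moment, N m; "opening": opening from 0.0 (shut) to 1.0 (fully open); "grasp_force": force on a finger pad.
Only numpy, scipy, OpenCV 4.12 (cv2) and the standard library are available. Lean on these libraries where they do the work, as an engineer would, in place of code of your own. Each camera call takes 0.05 s, during which the arm holds its last target. There are 200 camera calls.

TASK

Set up the air test circuit on the slotted plate in flow order: stand the filter upright in its cup, lay the white cylinder in its cradle with its body centred over the two saddles and the rod pointing to the front (the robot's side), and set the two solenoid valves in the two shoes between them, the white-based shut-off valve next to the filter and the black-based valve next to the cylinder, both with the tall coil at the rear. Use the four parts set out on the open surface, not the pile behind; each must end sitting fully down in its mount, released.

Things in the scene. Friction and masses are not known exactly. Their poses are not given: they have to be found in the camera images.
- filter: Air filter, 134 mm high, loose, 0.16 kg. Origin: foot centre, z up. Grey round bowl 44 mm across (to z 70; rounded foot only 19 mm, topples easily), collar 52 mm across (z 69-84), white head (z 84-106; flat faces 40 mm apart across x, port stubs at y +-28), teal knob 33 mm across (z 105-134). Grip the head across x at z 107 (fingertips above the collar) or the knob.
- white_valve: Solenoid valve, white base, black coil, loose, 0.4 kg. Origin: underside centre. Base 110 (y) x 40 (x) x 36 mm high, mid-line at x = +3. Tall coil at the +y end: centre x +3, y +30, 36 (y) x 36 (x) mm, 36 to 80 mm up; narrower head to 109 mm has a gland out to -x, so grip the coil's two y faces (fingers close along y) 66 mm up. Low connector at the -y end, 45 mm gap to the coil.
- black_valve: Solenoid valve, black base, blue coil, loose, 0.4 kg. Origin: underside centre. Base 116 (y) x 42 (x) x 38 mm high, mid-line at x = +3. Tall coil at the +y end: centre x +3, y +32, 37 (y) x 38 (x) mm, 38 to 84 mm up; narrower head to 114 mm has a gland out to -x, so grip the coil's two y faces (fingers close along y) 66 mm up. Low connector at the -y end, 45 mm gap to the coil.
- cylinder: White air cylinder, 217 mm long (its y), loose, 0.55 kg. Origin: underside centre, half-way along the overall length. Square body 42 x 42 mm from y = -79 to +105; the piston rod (13 mm thick) sticks out at the -y end. The body's middle, where to grip it across x, is at y = +13.
- plate: Slotted bare aluminium plate on the cart, 320 (y) x 150 (x) x 10 mm, fixed. Origin: under the middle of its rear edge (far from the robot); x points rearward. On it stand in a row along y: filter cup at one end, two valve shoes, cylinder cradle at the other end (y = +-125, +-40 mm); which end is which varies.
- filter_cup: Round grey cup, fixed, at one end of the row, 86 mm from the next shoe. Origin under its centre. Inner floor 5 mm above the origin, inside 53 mm across, flaring from 30 mm height to 67 mm across at the rim 47 mm above the origin.
- shoe_a: One of two identical steel valve shoes in mid-row, 80 mm apart, fixed: a tray long along its x (= plate's x). Origin under its centre; tray floor 3 mm above it, 122 x 47 mm inside. Lips leaning out at 68 degrees guide a valve down: long ones 14 mm high (59 mm apart at the top), end ones 10 mm.
- shoe_b: One of two identical steel valve shoes in mid-row, 80 mm apart, fixed: a tray long along its x (= plate's x). Origin under its centre; tray floor 3 mm above it, 122 x 47 mm inside. Lips leaning out at 68 degrees guide a valve down: long ones 14 mm high (59 mm apart at the top), end ones 10 mm.
- cradle: Cylinder cradle, fixed, at the other end of the row, 86 mm from the next shoe: two grey saddles 90 mm apart along its x (= plate's x). Origin under its centre, half-way between them. Saddle floors 8 mm above the origin, 46 mm wide; arms lean out at 68 degrees to 60 mm apart, 24 mm above the origin. Between the saddles 70 mm are free for fingers.

How it is judged (in metres and radians):
At the end, for the whole second after the job is handed in: All down on their mounts' floors, released, at rest: filter within 10 mm of cup centre, tilt < 0.15 rad; valves in shoes within 12 mm and 0.12 rad, coils rear, white by cup, black by cradle; cylinder within 8 mm across, 15 mm along, 0.1 rad, rod to front (horizontal distance between filter and filter_cup below 0.01 m and z of filter in the frame of filter_cup between 0.002 and 0.01 m and angle between filter's own z axis and vertical below 0.15 rad and linear speed of each of filter, white_valve, black_valve, cylinder below 0.02 m/s and ((horizontal distance between white_valve and shoe_a below 0.012 m and z of white_valve in the frame of shoe_a between 0 and 0.006 m) or (horizontal distance between white_valve and shoe_b below 0.012 m and z of white_valve in the frame of shoe_b between 0 and 0.006 m)) and horizontal distance between white_valve and filter_cup below 0.11 m and angle between each of white_valve, black_valve, cylinder's own z axis and vertical below 0.06 rad and angle between the y axis of each of white_valve, black_valve and the x axis of plate, either way round below 0.12 rad and y of plate in the frame of white_valve above 0.04 m and ((horizontal distance between black_valve and shoe_a below 0.012 m and z of black_valve in the frame of shoe_a between 0 and 0.006 m) or (horizontal distance between black_valve and shoe_b below 0.012 m and z of black_valve in the frame of shoe_b between 0 and 0.006 m)) and horizontal distance between black_valve and cradle below 0.11 m and y of plate in the frame of black_valve above 0.04 m and x of cylinder in the frame of cradle between -0.028 and 0.002 m and y of cylinder in the frame of cradle between -0.008 and 0.008 m and z of cylinder in the frame of cradle between 0.005 and 0.011 m and angle between the y axis of cylinder and the x axis of plate, either way round below 0.1 rad and y of plate in the frame of cylinder above 0.04 m); the robot touches nothing.
It also fails if it takes over 90 s, if anything falls off the work surface, if the arm or the gripper's body presses on something with over 40 N, if the wrist force passes 120 N, or if a joint passes its speed limit or range.

## Working session

There is one attempt and no reset: what is moved stays moved. The work goes in short steps, Python scripts to look and compute and a tool call to move; the robot and the scene stay as the last step left them, time stands still between calls to the robot, and variables do not carry over. Pictures are saved under pics/ and viewed, at most 17 in all, crops included, and the job is handed in when it is done.

Besides the shell and the picture viewer there is one more tool, called after ">>>" as name([rows], argument=value, ...), one row to a line, values as JSON. drive_tool: Moves the arm, as the interface text tells. Scaled input: -1 to 1 covers 0.12 m each way for a shift and 1.5 rad each way for a turn. Its arguments: {"type":"object","properties":{"steps":{"type":"array"}},"required":["steps"]}

```bash
mkdir -p pics; ls; cat > h.py <<'E'
import numpy as np, cv2
from rig import read_state, optics, order, bot
def cap(n):
    c=optics.capture(n); c['R']=cv2.Rodrigues(np.array(c['rvec'],float))[0]; c['t']=np.array(c['tvec'],float).ravel(); return c
def cloud(c):
    z=c['range_z']; v,u=np.mgrid[:400,:640]
    p=np.stack([(u-c['cx'])/c['fx']*z,(v-c['cy'])/c['fy']*z,z],-1)
    w=(p-c['t'])@c['R']; w[z==0]=np.nan; return w
def ray(c,u,v,h):
    d=np.array([(u-c['cx'])/c['fx'],(v-c['cy'])/c['fy'],1])@c['R']; o=-c['t']@c['R']
    return o+d*(h-o[2])/d[2]
E
python3 - <<'E'
from h import *
for n in('scene','top'):
    c=cap(n); cv2.imwrite(f'pics/{n}0.png',c['color']); np.savez(f'{n}0.npz',**{k:np.array(v) for k,v in c.items()})
    print(n,c['fx'],-c['t']@c['R'],c['R'][2],(c['range_z']>0).mean())
s=read_state();print(s)
E
```

```text
pics
scene 402.290422963268 [-0.11960627  0.41853564  0.84311398] [ 0.5884876  -0.35717995 -0.72533084] 0.980203125
top 498.3169711816351 [0.40741804 0.04332998 1.29126381] [ 0.08982981 -0.01580216 -0.99583176] 0.99614453125
{'time_s': 0.1, 'joint_positions': array([-7.94974628e+01,  3.02744230e+01,  8.21487151e+01,  3.94953059e-04,
        6.76881484e+01, -1.02273499e+01]), 'qvel': array([ 0.03266532,  0.01579773, -0.10979604, -0.04594122, -0.01067292,
        0.05255266]), 'tau': array([-1.01746919e-04, -4.40985739e+01, -1.77151412e+01,  6.35704421e-02,
        5.34222624e-02, -4.08053427e-05]), 'position': array([ 0.22112339, -0.58381203,  0.18746297]), 'tcp_rot': array([[ 9.35260511e-01,  3.53959964e-01, -3.47773102e-04],
       [ 3.53959961e-01, -9.35258624e-01,  1.91093774e-03],
       [ 3.51137660e-04, -1.91032236e-03, -9.99998114e-01]]), 'force': array([-0.07173065, -0.85795875,  0.1135652 ]), 'moment': array([ 0.01308578, -0.0110223 , -0.00759655]), 'grasp_force': 0.0, 'opening': 1.0012790831008114}
```

View pics/top0.png

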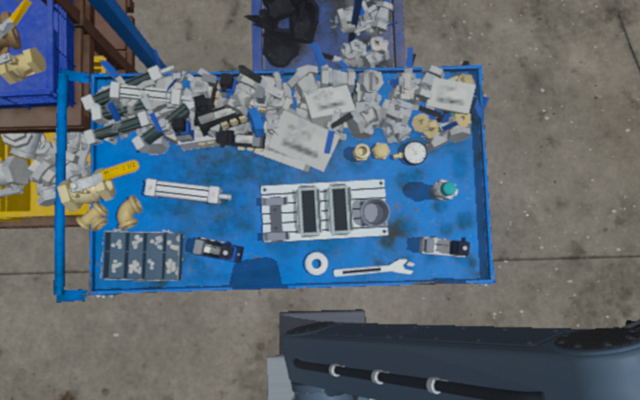

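View pics/scene0.png

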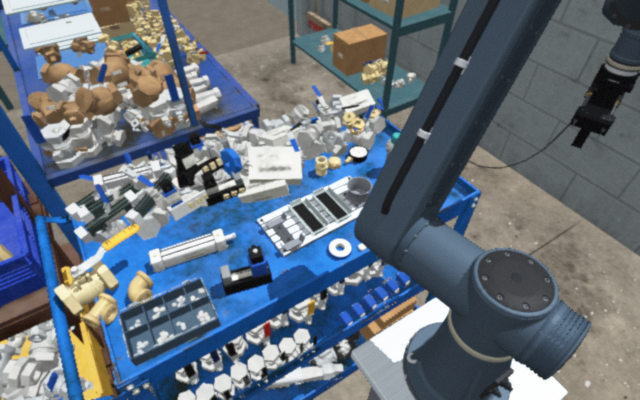

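The top view shows the black valve at (217,249), cylinder (187,191) with its rod to the right, plate (322,210) with cradle left and cup right, filter (446,189) and white valve (445,246). I'll zoom in and get heights.

```bash
python3 - <<'E'
from h import *
c=dict(np.load('top0.npz')); w=cloud(c); im=c['color']
def crop(u,v,W=100,H=75): return cv2.resize(im[v:v+H,u:u+W],(400,300),interpolation=cv2.INTER_CUBIC)
m=np.vstack([np.hstack([crop(140,165),crop(175,212)]),np.hstack([crop(395,160),crop(390,212)])])
cv2.imwrite('pics/m0.png',m)
def blob(name,u0,u1,v0,v1,zlo,zhi):
    s=w[v0:v1,u0:u1]; k=(s[...,2]>zlo)&(s[...,2]<zhi); p=s[k]
    vv,uu=np.nonzero(k)
    r=cv2.minAreaRect(p[:,:2].astype(np.float32)*1000)
    print(name,len(p),'mean',p.mean(0).round(4),'med z',np.median(p[:,2]).round(4),'rect',np.round(r[0],1),np.round(r[1],1),round(r[2],1))
blob('surf',240,255,200,230,-.05,.02)
blob('cyl',135,235,170,210,.025,.06); 
for lo,hi in((.02,.05),(.05,.09),(.09,.13)):
    blob(f'blk{lo}',187,250,230,268,lo,hi)
    blob(f'wht{lo}',415,475,230,260,lo,hi)
for lo,hi in((.03,.09),(.09,.115),(.115,.15)): blob(f'fil{lo}',425,462,172,205,lo,hi)
blob('cup',358,390,195,230,.045,.07)
blob('plate',255,388,178,244,.006,.014)
blob('shoes',296,355,178,240,.0165,.04)
blob('cradle',262,290,190,245,.022,.05)
E
```

```text
surf 450 mean [0.5154 0.2016 0.0006] med z 0.0005 rect [515.5 201.5] [37.3 76. ] 88.8
cyl 1251 mean [0.5746 0.3579 0.0403] med z 0.0409 rect [576.  359.5] [ 74.1 236.4] 3.0
blk0.02 403 mean [0.4268 0.2737 0.0376] med z 0.0382 rect [425.7 271.2] [115.9  44.3] 77.4
wht0.02 376 mean [ 0.4176 -0.2819  0.0366] med z 0.0367 rect [ 417.6 -293.5] [108.7  42.1] 83.0
blk0.05 236 mean [0.4263 0.2813 0.0715] med z 0.07 rect [425.5 273.7] [106.1  38.1] 76.6
wht0.05 245 mean [ 0.4164 -0.2803  0.0697] med z 0.0679 rect [ 417.1 -292.8] [102.   36.2] 82.4
blk0.09 201 mean [0.4208 0.2394 0.1078] med z 0.1087 rect [423.9 240.3] [30.5 41.6] 78.4
wht0.09 185 mean [ 0.4157 -0.3235  0.1035] med z 0.104 rect [ 418.1 -325.7] [28.9 40.5] 77.6
fil0.03 99 mean [ 0.5482 -0.2742  0.0662] med z 0.0796 rect [ 557.3 -280. ] [38.7 52.4] 82.7
fil0.09 186 mean [ 0.5532 -0.2803  0.1046] med z 0.1053 rect [ 554.6 -289. ] [57.2 40.9] 68.6
fil0.115 183 mean [ 0.5532 -0.2865  0.1317] med z 0.1334 rect [ 554.2 -288.4] [32.  34.1] 82.1
cup 268 mean [ 0.5098 -0.1258  0.0538] med z 0.0545 rect [ 508.2 -123.2] [70.  70.1] 88.4
plate 3641 mean [0.522  0.0036 0.0108] med z 0.0111 rect [520.4   7.4] [339.3 169. ] 88.4
shoes 888 mean [0.5206 0.0014 0.0216] med z 0.0202 rect [520.5  -1.4] [136.  150.6] 0.7
cradle 141 mean [0.5024 0.1252 0.0289] med z 0.0292 rect [501.9 126. ] [109.5  66. ] 0.6
```

View pics/m0.png

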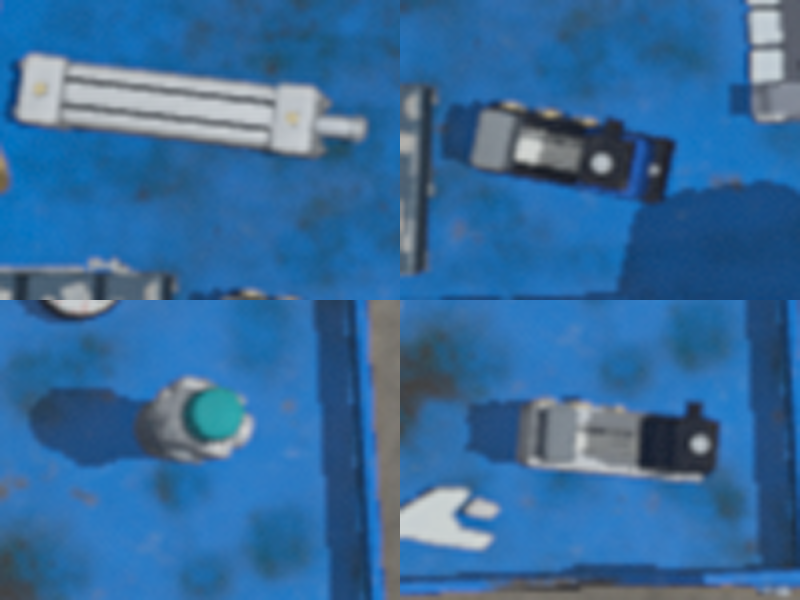

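The crops show both valves with their coils at the right (−y) end, the cylinder rod toward −y, and the filter's port axis tilted about 20° from y. Next come finer measurements, with the scene camera as the second view for heights.

```bash
cat >> h.py <<'E'
def pts(w,x0,x1,y0,y1,z0,z1):
    k=(w[...,0]>x0)&(w[...,0]<x1)&(w[...,1]>y0)&(w[...,1]<y1)&(w[...,2]>z0)&(w[...,2]<z1)
    k=cv2.morphologyEx(k.astype(np.uint8),cv2.MORPH_OPEN,np.ones((2,2),np.uint8))>0
    return w[k]
def rep(n,p):
    if len(p)<12: print(n,len(p),'few'); return
    r=cv2.minAreaRect(p[:,:2].astype(np.float32)*1000)
    print(n,len(p),'mean',(1000*p.mean(0)).round(1),'ztop',(1000*np.percentile(p[:,2],[50,90])).round(1),'rect',np.round(r[0],1),np.round(r[1],1),round(r[2],1))
E
python3 - <<'E'
from h import *
for n in('top','scene'):
    c=dict(np.load(n+'0.npz')); w=cloud(c); print(n)
    rep('cylbody',pts(w,.54,.62,.25,.50,.030,.06))
    rep('rod',pts(w,.54,.60,.23,.266,.015,.04))
    rep('blk',pts(w,.38,.47,.19,.36,.02,.06))
    rep('blkcoil',pts(w,.38,.47,.19,.36,.075,.09))
    rep('blktop',pts(w,.38,.47,.19,.36,.10,.13))
    rep('shoeL',pts(w,.44,.60,.005,.08,.0165,.045))
    rep('shoeR',pts(w,.44,.60,-.08,-.005,.0165,.045))
    rep('floorL',pts(w,.48,.56,.03,.05,.003,.045)); rep('floorR',pts(w,.48,.56,-.05,-.03,.003,.045))
    rep('cradR',pts(w,.525,.57,.08,.17,.014,.05)); rep('cradF',pts(w,.43,.48,.08,.17,.014,.05))
    p=pts(w,.45,.57,-.17,-.08,.050,.07); rep('cup',p)
    if n=='top': print(cv2.minEnclosingCircle(p[:,:2].astype(np.float32)*1000))
    rep('plate',pts(w,.42,.62,-.18,.18,.005,.0155))
E
```

```text
top
cylbody 1252 mean [nan nan nan] ztop [nan nan] rect [584.8 386.6] [ 63.3 234.7] 9.7
rod 56 mean [558.8 251.1  21.8] ztop [26.8 30.1] rect [560.6 252.3] [23.5 13.5] 74.5
blk 409 mean [nan nan nan] ztop [nan nan] rect [438.2 260.2] [117.1  40.2] 56.2
blkcoil 49 mean [410.  227.4  66.2] ztop [76. 86.] rect [405.2 233.6] [20.2 51.2] 38.8
blktop 182 mean [nan nan nan] ztop [nan nan] rect [420.7 239.4] [27.5 41.4] 78.6
shoeL 266 mean [519.1  40.2  19.1] ztop [19.4 27.6] rect [516.7  39.5] [134.  64.] 1.7
shoeR 262 mean [520.9 -43.3  19.3] ztop [20.  28.3] rect [519.4 -40.5] [134.7  64.2] 1.0
floorL 240 mean [516.5  37.4  14.4] ztop [14.4 17.6] rect [517.6  37.3] [80.5 19.7] 0.4
floorR 234 mean [nan nan nan] ztop [nan nan] rect [516.5 -43. ] [17.5 78.5] 84.5
cradR 243 mean [542.9 127.   19.9] ztop [19.1 30.3] rect [540.5 127. ] [65.4 34.7] 88.1
cradF 234 mean [nan nan nan] ztop [nan nan] rect [456. 126.] [33.  66.5] 28.3
cup 198 mean [nan nan nan] ztop [nan nan] rect [ 502.1 -126.7] [74.1 65.5] 55.0
((511.0484924316406, -128.2869110107422), 41.99261474609375)
plate 3755 mean [nan nan na
[... 443 characters left out ...]
 ] rect [451.1 228.5] [ 30.1 108.7] 67.9
shoeL 131 mean [nan nan nan] ztop [nan nan] rect [520.9  27.1] [132.   33.6] 9.5
shoeR 122 mean [nan nan nan] ztop [nan nan] rect [523.8 -48.4] [133.7  29.6] 14.3
floorL 150 mean [514.9  39.6  12.4] ztop [12.5 14.4] rect [515.9  39.3] [21.2 78.7] 89.8
floorR 140 mean [515.  -40.6  12.4] ztop [12.5 14.2] rect [516.9 -41.1] [23.2 79.9] 88.3
cradR 153 mean [541.2 125.9  17.8] ztop [16.8 27.2] rect [541.3 126.2] [21.7 73.9] 4.0
cradF 184 mean [nan nan nan] ztop [nan nan] rect [460.4 123.2] [32.2 78.3] 5.4
cup 94 mean [nan nan nan] ztop [nan nan] rect [417.6 -38.6] [ 68.2 389.1] 46.9
plate 3032 mean [nan nan nan] ztop [nan nan] rect [nan nan] [nan  0.] nan
```

```bash
sed -i 's/    return w\[k\]/    l,lab,st,_=cv2.connectedComponentsWithStats((k\&np.isfinite(w[...,2])).astype(np.uint8)); p=w[lab==1+np.argmax(st[1:,4])] if big else w[k]; return p[np.isfinite(p[:,2])]/; s/z0,z1):/z0,z1,big=True):/' h.py
python3 - <<'E'
from h import *
for n in('top','scene'):
    c=dict(np.load(n+'0.npz')); w=cloud(c); print(n)
    p=pts(w,.53,.62,.262,.47,.030,.06); rep('cylbody',p)
    rep('rod',pts(w,.54,.60,.23,.262,.012,.04))
    rep('cyltop',p[p[:,2]>.038])
    rep('blk',pts(w,.38,.47,.19,.36,.02,.06))
    rep('blkall',pts(w,.38,.47,.19,.36,.02,.09))
    rep('blktop',pts(w,.38,.47,.19,.36,.10,.13))
    rep('shoeL',pts(w,.44,.60,.005,.08,.0165,.045,False))
    rep('shoeR',pts(w,.44,.60,-.08,-.005,.0165,.045,False))
    rep('crad',pts(w,.43,.58,.08,.17,.022,.05,False)); 
    rep('cup',pts(w,.45,.57,-.17,-.08,.050,.065))
    rep('cupfloor',pts(w,.49,.53,-.14,-.11,.005,.025))
    if n=='top':
        rep('wht',pts(w,.38,.46,-.38,-.22,.02,.09)); rep('wtop',pts(w,.38,.46,-.38,-.22,.098,.13))
        rep('fil',pts(w,.5,.6,-.34,-.24,.09,.115)); rep('knob',pts(w,.5,.6,-.34,-.24,.122,.15))
    rep('plate',pts(w,.42,.62,-.18,.18,.005,.0155))
E
```

```text
top
cylbody 1162 mean [573.7 358.7  39.3] ztop [40.9 44.6] rect [575.9 364.5] [196.7  39.9] 81.7
rod 48 mean [558.6 249.2  21.3] ztop [26.5 29.9] rect [560.3 251.2] [21.1 13.5] 74.5
cyltop 915 mean [575.2 358.8  41.9] ztop [41.6 44.9] rect [575.4 359.5] [186.7  39.5] 81.5
blk 316 mean [427.8 286.   41.3] ztop [38.7 43.4] rect [426.8 288.5] [73.6 45.5] 77.2
blkall 456 mean [428.7 293.7  48.1] ztop [39.8 71.6] rect [426.8 289.1] [86.2 45.9] 77.2
blktop 181 mean [418.  238.5 105.2] ztop [108.7 112.6] rect [420.7 239.4] [27.5 41.4] 78.6
shoeL 266 mean [519.1  40.2  19.1] ztop [19.4 27.6] rect [516.7  39.5] [134.  64.] 1.7
shoeR 262 mean [520.9 -43.3  19.3] ztop [20.  28.3] rect [519.4 -40.5] [134.7  64.2] 1.0
crad 114 mean [499.9 126.5  24.5] ztop [27.2 35.4] rect [500.7 125.2] [110.9  67.1] 0.9
cup 196 mean [ 507.6 -128.8   44.2] ztop [53.4 59.1] rect [ 506.8 -130.5] [79.  68.3] 86.6
cupfloor 186 mean [ 507.4 -127.5   16.4] ztop [16.1 19.6] rect [ 507.1 -127.3] [29.8 40.6] 86.7
wht 614 mean [ 414.6 -283.7   48.1] ztop [39.9 78.4] rect [ 414.1 -301. ] [123.3  41. ] 82.7
wtop 153 mean [ 4
[... 733 characters left out ...]
78.2  44.4] ztop [37.9 71. ] rect [440.  266.4] [118.3  84.3] 74.5
blktop 167 mean [413.9 243.2 104.9] ztop [107.3 111. ] rect [451.1 228.5] [ 30.1 108.7] 67.9
shoeL 130 mean [522.   21.3  19.8] ztop [20.  25.6] rect [520.9  27.1] [132.   33.6] 9.5
shoeR 121 mean [525.5 -56.9  19.8] ztop [20.3 25.4] rect [525.1 -53.3] [133.7  39.8] 14.3
crad 67 mean [496.8 110.6  24.6] ztop [26.4 32.1] rect [498.5 125.1] [106.5  77.5] 3.0
cup 43 mean [ 504.6 -142.6   60.8] ztop [53.3 56.3] rect [408.  -48.8] [ 40.2 389.1] 46.9
cupfloor 31 mean [ 509.1 -125.    24.4] ztop [14.3 55.4] rect [ 503.3 -119. ] [23.3 62.6] 50.4
plate 2975 mean [508.8  31.8  12.7] ztop [10.6 14.6] rect [417.2   5.4] [341.1 317.1] 1.2
```

```bash
python3 - <<'E'
from h import *
c=dict(np.load('top0.npz'));im=c['color']
cv2.imwrite('pics/plate.png',cv2.resize(im[172:247,250:400],(800,400),interpolation=cv2.INTER_CUBIC))
for n,u,v,z in(('rodtip',231.8,196.8,.021),('back',144.5,187.6,.042),('front',220.5,195.3,.042)): print(n,ray(c,u,v,z).round(4))
E
```

```text
rodtip [0.5602 0.2372 0.021 ]
back [0.5869 0.4527 0.042 ]
front [0.5622 0.2623 0.042 ]
```

View pics/plate.png

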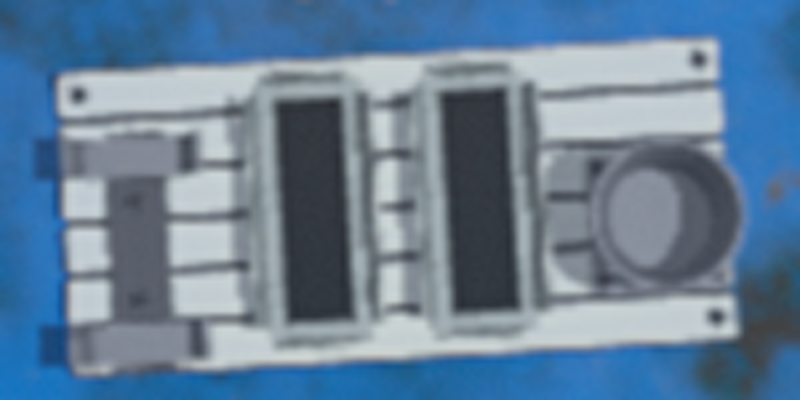

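```bash
python3 - <<'E'
from h import *
c=dict(np.load('top0.npz'))
def q(n,U,V,z): p=ray(c,250+U/5.3333,172+V/5.3333,z); print(n,(p*1000).round(1)); return p
P=[q('c',*a,.010) for a in((60,75),(718,40),(75,373),(740,338))]
print('ctr',np.mean(P,0)*1000)
for a,b in((0,1),(2,3),(2,0),(3,1)): d=P[b]-P[a]; print(np.degrees(np.arctan2(d[1],d[0])),np.linalg.norm(d))
q('L',315,209,.013);q('R',480,199,.013);q('cup',665,215.5,.057)
q('crear',131,157,.030);q('cfront',141,342,.030)
E
```

```text
c [587.4 162.4  10. ]
c [ 596.  -158.2   10. ]
c [442.8 158.   10. ]
c [ 450.5 -162.9   10. ]
ctr [ 5.19171927e+02 -1.84813827e-01  1.00000000e+01]
-88.46977612519012 0.3207646736236681
-88.61866677297904 0.3209234754225448
1.767279845096212 0.14465989471676788
1.8280299950802206 0.1454945829886751
L [518.4  40.5  13. ]
R [521.1 -39.4  13. ]
cup [ 507.1 -122.6   57. ]
crear [544.3 127.5  30. ]
cfront [456.  124.7  30. ]
```

```bash
cat >> h.py <<'E'
def plan(x,y,z,phi,jaw,p0=None,lin=0.95):
    "split a straight move into calls; prints jaw + normalised shift/turn for each, and the rows needed"
    s=read_state(); R0=s['tcp_rot']; p=np.array(s['position'])*1000 if p0 is None else np.array(p0[:3],float)
    f=np.degrees(np.arctan2(R0[1,0],R0[0,0])) if p0 is None else p0[3]
    g=np.array([x,y,z],float); d=g-p; df=phi-f
    n=max(1,int(np.ceil(max(np.linalg.norm(d[:2])/(120*lin),abs(d[2])/(120*lin),abs(df)/80))))
    print('from',p.round(1),round(f,2),'to',g,phi)
    for i in range(n):
        a=np.radians(f+df*i/n); X=np.array([np.cos(a),np.sin(a),0]);Y=np.array([np.sin(a),-np.cos(a),0])
        e=d/n/120
        print([jaw]+[round(float(k),3) for k in(e@X,e@Y,-e[2])]+[0,0,round(-np.radians(df/n)/1.5,3)],'rows>=',round(max(np.linalg.norm(d/n)/50,abs(df/n)/8.59),1))
    return [x,y,z,phi]
E
python3 - <<'E'
from h import *
w=cloud(dict(np.load('top0.npz')))
for x0 in(.62,.64,.66,.68,.70):
    k=(w[...,0]>x0)&(w[...,0]<x0+.02)&(w[...,1]>.30)&(w[...,1]<.42); print(x0,np.nanmax(w[k][:,2]))
p=plan(575,358.5,185,82,87)
p=plan(575,358.5,60,82,87,p);plan(575,358.5,11,82,87,p)
E
```

```text
0.62 0.008423593992355812
0.64 0.007506016806843079
0.66 0.008693580975233602
0.68 0.1640789672849001
0.7 0.16752824933603827
from [ 221.1 -583.8  187.5] 20.73 to [575.  358.5 185. ] 82
[87, 0.615, -0.7, 0.002, 0, 0, np.float64(-0.079)] rows>= 2.2
[87, 0.694, -0.622, 0.002, 0, 0, np.float64(-0.079)] rows>= 2.2
[87, 0.763, -0.536, 0.002, 0, 0, np.float64(-0.079)] rows>= 2.2
[87, 0.821, -0.441, 0.002, 0, 0, np.float64(-0.079)] rows>= 2.2
[87, 0.867, -0.341, 0.002, 0, 0, np.float64(-0.079)] rows>= 2.2
[87, 0.902, -0.236, 0.002, 0, 0, np.float64(-0.079)] rows>= 2.2
[87, 0.923, -0.127, 0.002, 0, 0, np.float64(-0.079)] rows>= 2.2
[87, 0.932, -0.017, 0.002, 0, 0, np.float64(-0.079)] rows>= 2.2
[87, 0.927, 0.094, 0.002, 0, 0, np.float64(-0.079)] rows>= 2.2
from [575.  358.5 185. ] 82 to [575.  358.5  60. ] 82
[87, 0.0, 0.0, 0.521, 0, 0, np.float64(-0.0)] rows>= 1.2
[87, 0.0, 0.0, 0.521, 0, 0, np.float64(-0.0)] rows>= 1.2
from [575.  358.5  60. ] 82 to [575.  358.5  11. ] 82
[87, 0.0, 0.0, 0.408, 0, 0, np.float64(-0.0)] rows>= 1.0
```

>>> drive_tool([
  [87,0.615,-0.7,0,0,0,-0.079],
  [87,0.615,-0.7,0,0,0,-0.079],
  [87,0.615,-0.7,0,0,0,-0.079],
])

```text
time_s: 0.4
position: [0.2611, -0.4731, 0.1873]
tcp_rot: [[0.886, 0.464, -0.001], [0.464, -0.886, 0.008], [0.002, -0.007, -1.0]]
force: [0.1, -0.5, -0.2]
opening: 1.0
grasp_force: 0.0
```

>>> drive_tool([
  [87,0.694,-0.622,0,0,0,-0.079],
  [87,0.694,-0.622,0,0,0,-0.079],
  [87,0.694,-0.622,0,0,0,-0.079],
])

```text
time_s: 0.7
position: [0.3, -0.3695, 0.1878]
tcp_rot: [[0.824, 0.566, -0.002], [0.566, -0.824, 0.005], [0.002, -0.005, -1.0]]
force: [-0.3, -0.1, -0.1]
opening: 0.999
grasp_force: 0.0
```

>>> drive_tool([
  [87,0.763,-0.536,0,0,0,-0.079],
  [87,0.763,-0.536,0,0,0,-0.079],
  [87,0.763,-0.536,0,0,0,-0.079],
])

```text
time_s: 1.0
position: [0.3391, -0.2661, 0.188]
tcp_rot: [[0.752, 0.66, -0.002], [0.66, -0.752, 0.003], [0.001, -0.003, -1.0]]
force: [-0.5, -0.2, 0.5]
opening: 0.997
grasp_force: 0.0
```

>>> drive_tool([
  [87,0.821,-0.441,0,0,0,-0.079],
  [87,0.821,-0.441,0,0,0,-0.079],
  [87,0.821,-0.441,0,0,0,-0.079],
])

```text
time_s: 1.3
position: [0.3791, -0.1627, 0.1883]
tcp_rot: [[0.668, 0.744, -0.001], [0.744, -0.668, 0.001], [0.001, -0.001, -1.0]]
force: [-0.7, -0.3, -0.6]
opening: 0.999
grasp_force: 0.0
```

>>> drive_tool([
  [87,0.867,-0.341,0,0,0,-0.079],
  [87,0.867,-0.341,0,0,0,-0.079],
  [87,0.867,-0.341,0,0,0,-0.079],
])

```text
time_s: 1.6
position: [0.4196, -0.0589, 0.1885]
tcp_rot: [[0.575, 0.818, 0.001], [0.818, -0.575, 0.0], [0.001, 0.001, -1.0]]
force: [0.0, -0.4, 1.0]
opening: 1.0
grasp_force: 0.0
```

>>> drive_tool([
  [87,0.902,-0.236,0,0,0,-0.079],
  [87,0.902,-0.236,0,0,0,-0.079],
  [87,0.902,-0.236,0,0,0,-0.079],
])

```text
time_s: 1.9
position: [0.4601, 0.0455, 0.1885]
tcp_rot: [[0.475, 0.88, 0.003], [0.88, -0.475, 0.0], [0.001, 0.002, -1.0]]
force: [0.0, -0.8, 0.4]
opening: 1.0
grasp_force: 0.0
```

>>> drive_tool([
  [87,0.923,-0.127,0,0,0,-0.079],
  [87,0.923,-0.127,0,0,0,-0.079],
  [87,0.923,-0.127,0,0,0,-0.079],
])

```text
time_s: 2.2
position: [0.5002, 0.1501, 0.1885]
tcp_rot: [[0.368, 0.93, 0.003], [0.93, -0.368, 0.001], [0.002, 0.003, -1.0]]
force: [-0.4, -0.6, -0.7]
opening: 0.997
grasp_force: 0.0
```

```bash
python3 - <<'E'
from h import *
p=plan(563,360,185,82,87)
c=cap('scene');cv2.imwrite('pics/s1.png',c['color']);c=cap('top');np.savez('top1.npz',**c);w=cloud(c)
rep('wht',pts(w,.38,.46,-.35,-.22,.02,.09)); rep('fil',pts(w,.5,.6,-.34,-.24,.09,.115)); rep('knob',pts(w,.5,.6,-.34,-.24,.122,.15))
print(read_state()['joint_positions'],read_state()['time_s'])
E
```

```text
from [500.2 150.1 188.5] 68.39 to [563. 360. 185.] 82
[87, 0.909, -0.079, 0.014, 0, 0, np.float64(-0.079)] rows>= 2.2
[87, 0.912, 0.03, 0.014, 0, 0, np.float64(-0.079)] rows>= 2.2
wht 610 mean [ 414.7 -283.4   47.8] ztop [39.9 77.3] rect [ 414.4 -301.4] [123.5  40.8] 82.9
fil 187 mean [ 551.4 -285.3   93.9] ztop [104.8 113.3] rect [ 551.1 -304.4] [89.1 42.5] 79.4
knob 165 mean [ 551.5 -291.8  127.8] ztop [132.9 136.4] rect [ 554.7 -311.2] [31.  76.6] 8.0
[ 4.25310533e+00  2.21651349e+01  9.70998985e+01 -6.49411307e-02
  6.07027269e+01  2.59114557e+01] 2.3
```

>>> drive_tool([
  [87,0.909,-0.079,0,0,0,-0.079],
  [87,0.909,-0.079,0,0,0,-0.079],
  [87,0.909,-0.079,0,0,0,-0.079],
])

```text
time_s: 2.6
position: [0.5308, 0.2541, 0.1884]
tcp_rot: [[0.257, 0.966, 0.002], [0.966, -0.257, 0.001], [0.001, 0.002, -1.0]]
force: [-0.8, -0.9, 1.4]
opening: 0.997
grasp_force: 0.0
```

>>> drive_tool([
  [87,0.912,0.03,0,0,0,-0.079],
  [87,0.912,0.03,0,0,0,-0.079],
  [87,0.912,0.03,0,0,0,-0.079],
])

```text
time_s: 2.9
position: [0.5624, 0.3591, 0.1881]
tcp_rot: [[0.141, 0.99, 0.002], [0.99, -0.141, 0.001], [0.001, 0.002, -1.0]]
force: [0.3, -0.8, 0.6]
opening: 1.001
grasp_force: 0.0
```

>>> drive_tool([
  [87,0,0,0.4,0,0,0],
  [87,0,0,0.95,0,0,0],
  [87,0,0,0.95,0,0,0],
  [87,0,0,0.95,0,0,0],
])

```text
time_s: 3.3
position: [0.5578, 0.3532, 0.0704]
tcp_rot: [[0.144, 0.99, -0.009], [0.99, -0.144, -0.005], [-0.006, -0.008, -1.0]]
force: [-0.3, -0.1, 0.3]
opening: 1.002
grasp_force: 0.0
```

```bash
python3 - <<'E'
from h import *
p=plan(563,360,11,82,87)
c=cap('top');cv2.imwrite('pics/t1.png',cv2.resize(c['color'][140:240,120:270],(750,500)))
E
```

```text
from [557.8 353.2  70.4] 81.71 to [563. 360.  11.] 82
[87, 0.063, 0.035, 0.495, 0, 0, np.float64(-0.003)] rows>= 1.2
```

View pics/s1.png

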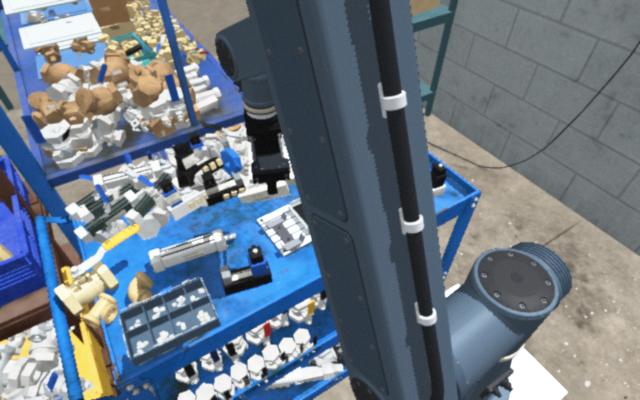

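The scene shows the arm over the plate with the cylinder (190,250) and black valve (245,270) untouched. I'll check whether the small pose offset is lag.

>>> drive_tool([
  [87,0,0,0,0,0,0],
  [87,0,0,0,0,0,0],
])

```text
time_s: 3.55
position: [0.5623, 0.3575, 0.0767]
tcp_rot: [[0.143, 0.99, 0.004], [0.99, -0.143, 0.001], [0.002, 0.004, -1.0]]
force: [1.0, 0.5, 0.0]
opening: 0.999
grasp_force: 0.0
```

View pics/t1.png

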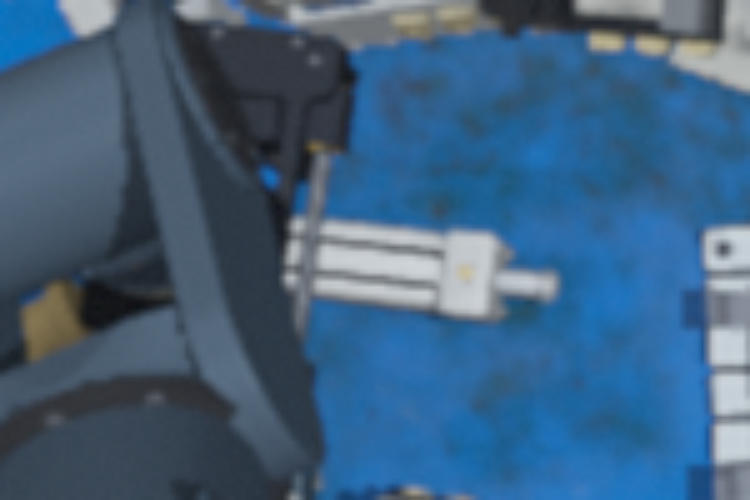

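>>> drive_tool([
  [87,0.02,0,0.15,0,0,0],
  [87,0.02,0,0.3,0,0,0],
  [87,0.02,0,0.45,0,0,0],
  [87,0.02,0,0.55,0,0,0],
  [87,0.02,0,0.55,0,0,0],
  [87,0.02,0,0.55,0,0,0],
])

```text
time_s: 4.15
position: [0.5615, 0.3604, 0.0092]
tcp_rot: [[0.142, 0.99, 0.001], [0.99, -0.142, 0.001], [0.001, 0.001, -1.0]]
force: [-0.2, -0.2, 0.4]
opening: 1.004
grasp_force: 0.0
```

>>> drive_tool([
  [30,0,0,0,0,0,0],
  [30,0,0,0,0,0,0],
  [30,0,0,0,0,0,0],
  [30,0,0,0,0,0,0],
  [30,0,0,0,0,0,0],
  [30,0,0,0,0,0,0],
  [30,0,0,0,0,0,0],
  [30,0,0,0,0,0,0],
])

```text
time_s: 4.95
position: [0.5608, 0.3601, 0.0083]
tcp_rot: [[0.142, 0.99, -0.0], [0.99, -0.142, -0.0], [-0.0, -0.0, -1.0]]
force: [0.4, 0.3, -1.1]
opening: 0.385
grasp_force: 0.0
```

>>> drive_tool([
  [30,0,0,0,0,0,0],
  [30,0,0,0,0,0,0],
])

```text
time_s: 5.15
position: [0.5608, 0.3601, 0.0083]
tcp_rot: [[0.142, 0.99, -0.0], [0.99, -0.142, -0.0], [-0.0, -0.0, -1.0]]
force: [-0.1, -0.8, -0.5]
opening: 0.351
grasp_force: 0.0
```

```bash
python3 - <<'E'
from h import *
a=cap('scene')['color'];b=cap('top')['color']
cv2.imwrite('pics/g1.png',np.hstack([cv2.resize(a[180:300,130:290],(400,300)),cv2.resize(b[140:240,120:253],(400,300))]))
E
```

```text
(no output)
```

View pics/g1.png

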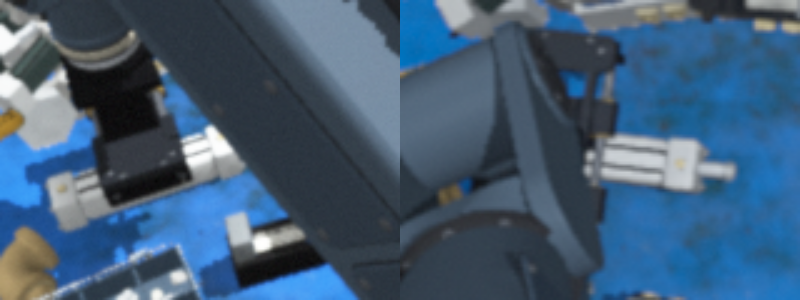

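>>> drive_tool([
  [0,0,0,0,0,0,0],
  [0,0,0,0,0,0,0],
  [0,0,0,0,0,0,0],
  [0,0,0,0,0,0,0],
])

```text
time_s: 5.65
position: [0.5608, 0.3601, 0.0084]
tcp_rot: [[0.142, 0.99, 0.0], [0.99, -0.142, 0.0], [0.0, 0.0, -1.0]]
force: [0.3, 0.0, 0.3]
opening: 0.068
grasp_force: 0.0
```

```bash
python3 - <<'E'
from h import *
a=cap('scene');b=cap('top')
cv2.imwrite('pics/g2.png',np.hstack([cv2.resize(a['color'][200:275,140:240],(400,300),interpolation=2),cv2.resize(b['color'][140:240,120:253],(400,300),interpolation=2)]))
s=read_state();print(s['opening'],s['grasp_force'],s['force'],s['position'])
for c in(a,b):
    for p in((.561,.360,.008),(.561,.36,.07)):
        q=cv2.projectPoints(np.array([p]),c['rvec'],c['tvec'],np.array([[c['fx'],0,c['cx']],[0,c['fy'],c['cy']],[0,0,1.]]),None)[0].ravel();print(q)
w=cloud(a); rep('cylscene',pts(w,.50,.62,.24,.47,.030,.05)); w=cloud(b); rep('cyltop',pts(w,.5,.62,.24,.33,.03,.05))
w=cloud(dict(np.load('top0.npz'))); rep('cyltop0',pts(w,.5,.62,.24,.33,.03,.05))
E
```

```text
0.03220589147465178 0.0 [-0.25558894 -0.86010159  0.29455902] [0.56080061 0.36012366 0.00835447]
[193.40417768 256.19314303]
[187.78239009 241.12658561]
[184.90368647 198.34784964]
[178.64134991 195.51764493]
cylscene 290 mean [575.9 432.7  40.8] ztop [40.  43.3] rect [539.5 434.7] [ 52.3 128.9] 89.7
cyltop 395 mean [564.8 295.9  39.1] ztop [41.2 44.9] rect [565.7 298. ] [61.2 39.8] 83.5
cyltop0 389 mean [565.  295.8  39.2] ztop [41.1 44.8] rect [565.9 298.3] [62.4 39.7] 82.7
```

View pics/g2.png

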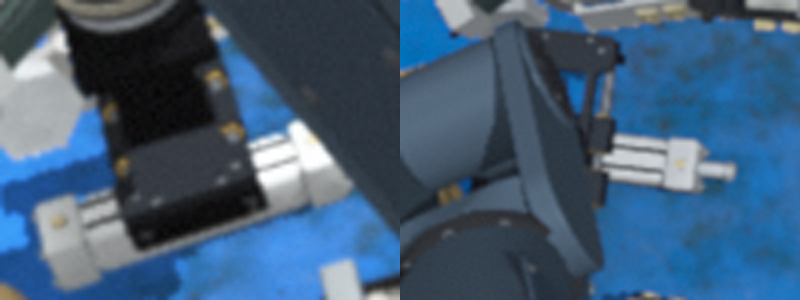

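The picture shows the gripper's body over the cylinder, but its fingers are hidden and the cylinder hasn't moved. I'll check where the gripper really is, using the depth data.

```bash
python3 - <<'E'
from h import *
b=cap('top');w=cloud(b)
for u in (180,183,186,189): print(u,[tuple((w[v,u]*1000).round(0)) for v in range(165,214,4)])
a=cap('scene');w=cloud(a)
for v in range(235,265,4): print(v,[tuple((w[v,u]*1000).round(0)) for u in range(165,225,8)])
E
```

```text
180 [(np.float64(651.0), np.float64(375.0), np.float64(-3.0)), (np.float64(639.0), np.float64(373.0), np.float64(4.0)), (np.float64(601.0), np.float64(333.0), np.float64(160.0)), (np.float64(593.0), np.float64(335.0), np.float64(153.0)), (np.float64(583.0), np.float64(334.0), np.float64(159.0)), (np.float64(567.0), np.float64(321.0), np.float64(207.0)), (np.float64(558.0), np.float64(321.0), np.float64(209.0)), (np.float64(531.0), np.float64(285.0), np.float64(349.0)), (np.float64(521.0), np.float64(281.0), np.float64(364.0)), (np.float64(512.0), np.float64(277.0), np.float64(379.0)), (np.float64(503.0), np.float64(273.0), np.float64(396.0)), (np.float64(494.0), np.float64(269.0), np.float64(410.0)), (np.float64(486.0), np.float64(266.0), np.float64(424.0))]
183 [(np.float64(621.0), np.float64(328.0), np.float64(155.0)), (np.float64(611.0), np.float64(327.0), np.float64(156.0)), (np.float64(602.0), np.float64(328.0), np.float64(156.0)), (np.float64(593.0), np.float64(328.0), np.float64(154.0)), (np.float64(584.0), np.float64(329.0), np.float64(151.0)), (np.float64(577.0), np.float64(
[... 5037 characters left out ...]
)), (np.float64(554.0), np.float64(355.0), np.float64(0.0)), (np.float64(545.0), np.float64(337.0), np.float64(-2.0)), (np.float64(532.0), np.float64(320.0), np.float64(0.0)), (np.float64(521.0), np.float64(303.0), np.float64(0.0))]
263 [(np.float64(566.0), np.float64(428.0), np.float64(24.0)), (np.float64(562.0), np.float64(411.0), np.float64(16.0)), (np.float64(565.0), np.float64(394.0), np.float64(-1.0)), (np.float64(553.0), np.float64(376.0), np.float64(-0.0)), (np.float64(544.0), np.float64(359.0), np.float64(-2.0)), (np.float64(530.0), np.float64(342.0), np.float64(2.0)), (np.float64(523.0), np.float64(324.0), np.float64(-3.0)), (np.float64(512.0), np.float64(307.0), np.float64(-3.0))]
```

```bash
python3 - <<'E'
from h import *
w=cloud(dict(np.load('scene0.npz')))
k=(np.hypot(w[...,0]-.221,w[...,1]+.584)<.12)&(w[...,2]>.1)&(w[...,2]<.45)
p=w[k]*1000
for z in range(150,400,12):
    q=p[(p[:,2]>=z)&(p[:,2]<z+12)]
    if len(q): d=(q[:,:2]-[221,-584])@np.array([[.354,.935],[-.935,.354]]).T; print(z,len(q),'close',d[:,0].min().round(),d[:,0].max().round(),'across',d[:,1].min().round(),d[:,1].max().round())
E
```

```text
210 8 close 34.0 46.0 across 24.0 41.0
222 44 close 33.0 49.0 across 22.0 41.0
234 47 close 33.0 49.0 across 21.0 42.0
246 43 close 34.0 49.0 across 26.0 44.0
258 44 close 35.0 53.0 across 28.0 46.0
270 20 close 38.0 54.0 across 29.0 45.0
282 54 close -59.0 89.0 across -8.0 84.0
294 226 close -60.0 92.0 across -63.0 84.0
306 297 close -81.0 96.0 across -82.0 86.0
318 197 close -74.0 97.0 across -76.0 89.0
330 511 close -4.0 98.0 across -9.0 87.0
342 135 close 14.0 56.0 across -25.0 49.0
354 136 close 15.0 55.0 across -21.0 49.0
366 145 close -8.0 54.0 across -7.0 49.0
378 263 close -16.0 63.0 across -23.0 58.0
390 399 close -32.0 64.0 across -39.0 56.0
```

>>> drive_tool([
  [0,0,0,-0.3,0,0,0],
  [0,0,0,-0.6,0,0,0],
  [87,0,0,-0.9,0,0,0],
  [87,0,0,-0.9,0,0,0],
  [87,0,0,-0.9,0,0,0],
])

```text
time_s: 6.35
position: [0.5614, 0.3604, 0.1176]
tcp_rot: [[0.142, 0.99, 0.002], [0.99, -0.142, 0.001], [0.001, 0.002, -1.0]]
force: [0.3, 0.1, 0.1]
opening: 0.2
grasp_force: 0.0
```

>>> drive_tool([
  [87,-0.4,0,-0.3,0,0,0],
  [87,-0.9,0,-0.6,0,0,0],
  [87,-0.9,0,-0.6,0,0,0],
  [87,-0.9,0,-0.6,0,0,0],
  [87,-0.9,0,-0.6,0,0,0],
  [87,-0.9,0,-0.6,0,0,0],
  [87,-0.9,0,-0.6,0,0,0],
])

```text
time_s: 7.05
position: [0.5447, 0.2541, 0.1868]
tcp_rot: [[0.141, 0.99, -0.003], [0.99, -0.141, -0.0], [-0.001, -0.003, -1.0]]
force: [-0.1, 0.1, 0.0]
opening: 0.834
grasp_force: 0.0
```

```bash
cat > grip.py <<'E'
from h import *
import sys
s=read_state(); print(s['position'],s['tcp_rot'][:,0],s['joint_positions'].round(2),s['opening'])
for n in('scene','top'):
    c=cap(n); np.savez(f'{n}_{sys.argv[1]}.npz',**c); w=cloud(c); p=w.reshape(-1,3); l=((p-s['position'])@s['tcp_rot'])*1000
    k=(np.hypot(l[:,0],l[:,1])<130)&(l[:,2]<60)&(l[:,2]>-240)&(p[:,2]>.06); l=l[k]; print(n)
    for z in range(40,-150,-10):
        q=l[(l[:,2]<=z)&(l[:,2]>z-10)]
        if len(q)>5: print(z,len(q),'x',q[:,0].min().round(),q[:,0].max().round(),'y',np.percentile(q[:,1],[0,25,75,100]).round())
E
python3 grip.py a; python3 -c "
import cv2,numpy as np
cv2.imwrite('pics/s2.png',np.vstack([np.load('scene_a.npz')['color'][60:300],np.load('top_a.npz')['color'][60:300]]))"
```

```text
[0.54467847 0.25406581 0.18677692] [ 1.40765551e-01  9.90042668e-01 -7.58678689e-04] [1.436e+01 2.853e+01 8.562e+01 2.000e-02 6.600e+01 2.244e+01] 0.8338943390468927
scene
-30 20 x -9.0 11.0 y [-45. -45. -43. -42.]
-40 39 x -10.0 12.0 y [-46. -45. -43. -41.]
-50 29 x -10.0 12.0 y [-47. -45. -44. -42.]
-60 26 x -9.0 12.0 y [-49. -47. -45. -44.]
-100 86 x -36.0 38.0 y [-88. -86. -85.  42.]
-110 213 x -36.0 39.0 y [-88. -86. -50.  53.]
-120 203 x -36.0 39.0 y [-93. -87.  39.  85.]
-130 143 x -36.0 38.0 y [-96. -94. -92.  80.]
-140 683 x -36.0 38.0 y [-96. -88. -61.  95.]
top
-110 34 x -39.0 -23.0 y [ 0. 24. 67. 87.]
-120 196 x -39.0 37.0 y [-63.  14.  58.  88.]
-130 45 x -39.0 35.0 y [-59.  47.  67.  94.]
-140 500 x -38.0 36.0 y [-78. -57.  82.  97.]
```

View pics/s2.png

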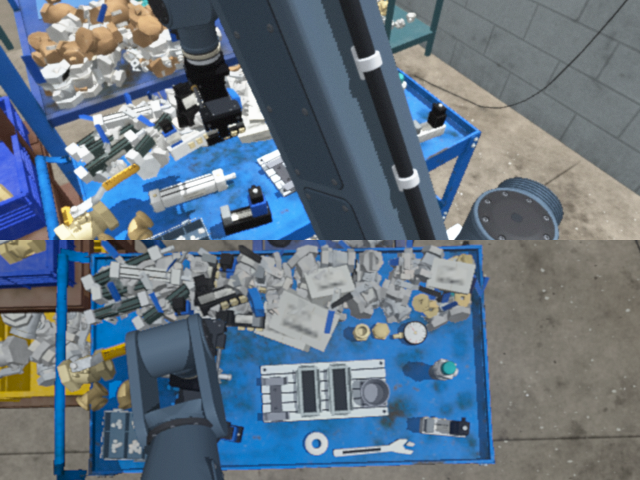

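The scene view shows the gripper around (205,160 in the full frame) over the rod end. Its fingertips are about 30 mm above the reported TCP, while x and y agree. I'll measure this offset lower down, over clear surface.

>>> drive_tool([
  [60,-0.41,0,0,0,0,0],
  [60,-0.41,0,0.4,0,0,0],
  [60,-0.41,0,0.8,0,0,0],
  [60,-0.41,0,0.8,0,0,0],
  [60,-0.41,0,0.8,0,0,0],
  [60,-0.41,0,0.8,0,0,0],
  [60,-0.41,0,0.8,0,0,0],
])

```text
time_s: 7.85
position: [0.5406, 0.2053, 0.0951]
tcp_rot: [[0.141, 0.99, 0.005], [0.99, -0.141, 0.001], [0.002, 0.005, -1.0]]
force: [0.4, -0.2, -0.4]
opening: 0.694
grasp_force: 0.0
```

```bash
sed -i 's/p\[:,2\]>.06/p[:,2]>.02/' grip.py; python3 grip.py b | grep -v top -A14 | head -24
```

```text
[0.54055502 0.20534909 0.09506232] [0.14135214 0.98995785 0.00174073] [ 9.73 33.56 94.07  0.   52.06 17.86] 0.6936623124292796
scene
20 14 x 2.0 39.0 y [-129. -120. -115. -111.]
0 11 x 13.0 35.0 y [-123. -104. -102. -101.]
-10 61 x 6.0 34.0 y [-129. -124. -116. -111.]
-30 15 x -9.0 12.0 y [-39. -38. -37. -34.]
-40 26 x -10.0 12.0 y [-40. -39. -37. -36.]
-100 71 x -36.0 39.0 y [-88. -86. -84.  82.]
-110 169 x -34.0 39.0 y [-88. -86.  -8.  83.]
-120 199 x -34.0 39.0 y [-93. -55.  39.  92.]
-130 99 x -34.0 39.0 y [-96. -93. -91.  86.]
-140 585 x -30.0 38.0 y [-96. -87. -57.  94.]
top
-110 11 x -39.0 -27.0 y [37. 52. 68. 81.]
-120 68 x -39.0 36.0 y [-52.  41.  63.  92.]
-130 14 x -39.0 28.0 y [-51.  51.  76.  93.]
-140 209 x -38.0 37.0 y [-50.  81.  92.  97.]
```

>>> drive_tool([
  [60,0,0,0.2,0,0,0],
  [60,0,0,0.4,0,0,0],
  [60,0,0,0.5,0,0,0],
  [60,0,0,0.5,0,0,0],
  [60,0,0,0.5,0,0,0],
  [60,0,0,0.5,0,0,0],
])

```text
time_s: 8.55
position: [0.5396, 0.2048, 0.0336]
tcp_rot: [[0.142, 0.99, 0.002], [0.99, -0.142, 0.0], [0.001, 0.002, -1.0]]
force: [-1.0, 1.1, -0.4]
opening: 0.693
grasp_force: 0.0
```

```bash
python3 grip.py c | head -24
```

```text
[0.53958196 0.20475213 0.03356773] [1.42027800e-01 9.89862346e-01 7.99619203e-04] [ 9.69 38.98 96.13  0.   44.74 17.85] 0.6932108039696285
scene
20 35 x -47.0 130.0 y [-8. -6.  7. 10.]
10 102 x -46.0 129.0 y [-9. -6.  9. 18.]
0 362 x -42.0 130.0 y [-130.   -7.   17.   34.]
-10 14 x 40.0 114.0 y [-122.   10.   20.   29.]
-30 15 x -8.0 40.0 y [-123.  -39.  -37.  -36.]
-40 31 x -10.0 39.0 y [-127. -117.  -37.  -35.]
-60 11 x 14.0 36.0 y [-124. -105. -101.  -99.]
-70 64 x 7.0 36.0 y [-130. -124. -115. -110.]
-100 59 x -30.0 39.0 y [-88. -86. -84.  86.]
-110 132 x -28.0 39.0 y [-88. -86.  -7.  82.]
-120 159 x -25.0 39.0 y [-93. -49.  38.  85.]
-130 75 x -22.0 39.0 y [-96. -94. -91.  86.]
-140 489 x -21.0 39.0 y [-96. -86. -56.  96.]
top
20 94 x -113.0 -48.0 y [-84. -69.  18.  31.]
10 70 x -114.0 -41.0 y [-84. -72.  18.  33.]
0 22 x -108.0 -41.0 y [-85. -69.  20.  30.]
-110 9 x -39.0 -38.0 y [37. 41. 56. 81.]
-120 39 x -39.0 -28.0 y [37. 51. 66. 89.]
-130 14 x -39.0 -30.0 y [46. 60. 82. 94.]
-140 212 x -38.0 36.0 y [66. 82. 92. 96.]
```

```bash
python3 - <<'E'
from h import *
for n,pos,ph in(('a',(.54468,.25407,.18678),82),('b',(.54056,.20535,.09506),81.9),('c',(.53958,.20475,.03357),81.84)):
    w=cloud(dict(np.load(f'scene_{n}.npz'))); a=np.radians(ph); X=np.array([np.cos(a),np.sin(a)]);Y=np.array([np.sin(a),-np.cos(a)])
    d=(w[...,:2]-pos[:2])*1000; lx=d@X; ly=d@Y; lz=-(w[...,2]-pos[2])*1000
    k=(abs(lx)<12)&(ly<-30)&(ly>-58)&(lz>-70)&(w[...,2]>.012); print(n,np.sort(lz[k])[-12:].round(1), lx[k].mean())
E
```

```text
a [-37.9 -37.4 -37.4 -36.7 -36.4 -36.  -35.9 -35.  -34.8 -34.7 -34.7 -32.4] 1.1715840829572948
b [-39.2 -38.6 -38.1 -37.5 -37.5 -36.8 -36.4 -36.3 -36.2 -35.9 -35.  -32.9] 0.6406512656000576
c [-38.8 -38.6 -37.6 -37.6 -37.5 -36.9 -36.6 -36.6 -36.1 -35.7 -34.7 -34.7] 0.8587850872861954
```

>>> drive_tool([
  [60,0,0,0.1,0,0,0],
  [60,0,0,0.2,0,0,0],
  [60,0,0,0.3,0,0,0],
  [60,0,0,0.4,0,0,0],
  [60,0,0,0.4,0,0,0],
  [60,0,0,0.4,0,0,0],
])

```text
time_s: 9.25
position: [0.538, 0.2045, -0.0165]
tcp_rot: [[0.142, 0.99, -0.001], [0.99, -0.142, -0.0], [-0.0, -0.001, -1.0]]
force: [0.8, 0.2, 0.5]
opening: 0.691
grasp_force: 0.0
```

The fingertips really sit about 34 mm behind the reported TCP: there is no contact at a reading of −16 mm, and they passed over the 42 mm cylinder at +8. I'll use real tip z = reading + 34 mm.

```bash
python3 - <<'E'
from h import *
p=plan(542,206,45,82,87); p=plan(563,360,45,82,87,p); plan(563,360,-23,82,87,p); print(bot.hold_point_z)
E
```

```text
from [538.  204.5 -16.5] 81.84 to [542. 206.  45.] 82
[87, 0.017, 0.031, -0.512, 0, 0, np.float64(-0.002)] rows>= 1.2
from [542. 206.  45.] 82 to [563. 360.  45.] 82
[87, 0.648, -0.003, -0.0, 0, 0, np.float64(-0.0)] rows>= 1.6
[87, 0.648, -0.003, -0.0, 0, 0, np.float64(-0.0)] rows>= 1.6
from [563. 360.  45.] 82 to [563. 360. -23.] 82
[87, 0.0, 0.0, 0.567, 0, 0, np.float64(-0.0)] rows>= 1.4
0.0187
```

>>> drive_tool([
  [87,0.02,0.03,-0.25,0,0,0],
  [87,0.02,0.03,-0.51,0,0,0],
  [87,0.02,0.03,-0.51,0,0,0],
  [87,0.02,0.03,-0.51,0,0,0],
])

```text
time_s: 9.65
position: [0.5431, 0.2066, 0.0466]
tcp_rot: [[0.142, 0.99, 0.002], [0.99, -0.142, 0.0], [0.001, 0.002, -1.0]]
force: [-0.6, 0.6, -0.3]
opening: 0.949
grasp_force: 0.0
```

>>> drive_tool([
  [87,0.3,0,0,0,0,0],
  [87,0.65,0,0,0,0,0],
  [87,0.65,0,0,0,0,0],
])

```text
time_s: 9.95
position: [0.5538, 0.2878, 0.0447]
tcp_rot: [[0.138, 0.99, 0.001], [0.99, -0.138, 0.002], [0.002, 0.001, -1.0]]
force: [-0.3, -0.8, 1.0]
opening: 0.999
grasp_force: 0.0
```

>>> drive_tool([
  [87,0.3,0,0,0,0,0],
  [87,0.65,0,0,0,0,0],
  [87,0.65,0,0,0,0,0],
  [87,0.65,0,0,0,0,0],
  [87,0.65,0,0,0,0,0],
])

```text
time_s: 10.45
position: [0.5633, 0.3592, 0.0444]
tcp_rot: [[0.142, 0.99, -0.003], [0.99, -0.142, -0.002], [-0.002, -0.003, -1.0]]
force: [0.6, -0.9, -0.9]
opening: 1.001
grasp_force: 0.0
```

>>> drive_tool([
  [87,0,0,0.1,0,0,0],
  [87,0,0,0.2,0,0,0],
  [87,0,0,0.3,0,0,0],
  [87,0,0,0.4,0,0,0],
  [87,0,0,0.5,0,0,0],
  [87,0,0,0.56,0,0,0],
  [87,0,0,0.56,0,0,0],
])

```text
time_s: 11.15
position: [0.5634, 0.3603, -0.0234]
tcp_rot: [[0.142, 0.99, -0.003], [0.99, -0.142, -0.001], [-0.002, -0.003, -1.0]]
force: [-0.7, -0.3, 0.3]
opening: 0.998
grasp_force: 0.0
```

>>> drive_tool([
  [25,0,0,0,0,0,0],
  [25,0,0,0,0,0,0],
  [25,0,0,0,0,0,0],
  [25,0,0,0,0,0,0],
  [25,0,0,0,0,0,0],
  [25,0,0,0,0,0,0],
  [25,0,0,0,0,0,0],
  [25,0,0,0,0,0,0],
])

```text
time_s: 11.95
position: [0.5661, 0.3611, -0.0211]
tcp_rot: [[0.142, 0.99, 0.003], [0.99, -0.142, 0.001], [0.001, 0.003, -1.0]]
force: [4.2, -0.4, 0.8]
opening: 0.481
grasp_force: 30.0
```

Gripped at 42 mm opening with 30 N. Lift, carry and turn it to the cradle.

>>> drive_tool([
  [25,0,0,-0.15,0,0,0],
  [25,0,0,-0.3,0,0,0],
  [25,0,0,-0.45,0,0,0],
  [25,0,0,-0.6,0,0,0],
])

```text
time_s: 12.35
position: [0.5614, 0.3602, 0.0502]
tcp_rot: [[0.142, 0.99, -0.006], [0.99, -0.142, -0.002], [-0.003, -0.006, -1.0]]
force: [-0.3, 0.7, -5.0]
opening: 0.481
grasp_force: 30.0
```

>>> drive_tool([
  [25,0,0,-0.2,0,0,0],
  [25,0,0,-0.4,0,0,0],
  [25,0,0,-0.6,0,0,0],
  [25,0,0,-0.6,0,0,0],
  [25,0,0,-0.6,0,0,0],
])

```text
time_s: 12.85
position: [0.5627, 0.3605, 0.1218]
tcp_rot: [[0.142, 0.99, -0.003], [0.99, -0.142, -0.001], [-0.001, -0.003, -1.0]]
force: [-0.2, -1.2, -6.0]
opening: 0.48
grasp_force: 30.0
```

```bash
python3 - <<'E'
from h import *
p=plan(500.3,125.3,120,1.6,25); p=plan(500.3,125.3,20,1.6,25,p); print(read_state()['grasp_force'],read_state()['opening'],read_state()['force'])
E
```

```text
from [562.7 360.5 121.8] 81.85 to [500.3 125.3 120. ] 1.6
[25, -0.671, -0.079, 0.005, 0, 0, np.float64(0.311)] rows>= 3.1
[25, -0.635, 0.232, 0.005, 0, 0, np.float64(0.311)] rows>= 3.1
[25, -0.463, 0.493, 0.005, 0, 0, np.float64(0.311)] rows>= 3.1
from [500.3 125.3 120. ] 1.6 to [500.3 125.3  20. ] 1.6
[25, 0.0, 0.0, 0.833, 0, 0, np.float64(-0.0)] rows>= 2.0
29.996641343459487 0.4795364960306467 [-0.22718791 -1.19795893 -6.02918114]
```

>>> drive_tool([
  [25,-0.134,-0.016,0,0,0,0.062],
  [25,-0.268,-0.032,0,0,0,0.124],
  [25,-0.403,-0.047,0,0,0,0.187],
  [25,-0.537,-0.063,0,0,0,0.249],
  [25,-0.671,-0.079,0,0,0,0.311],
])

```text
time_s: 13.35
position: [0.5408, 0.2812, 0.1197]
tcp_rot: [[0.575, 0.818, -0.006], [0.818, -0.575, -0.002], [-0.005, -0.004, -1.0]]
force: [-0.2, 0.1, -5.3]
opening: 0.479
grasp_force: 30.0
```

>>> drive_tool([
  [25,-0.127,0.046,0,0,0,0.062],
  [25,-0.254,0.093,0,0,0,0.124],
  [25,-0.381,0.139,0,0,0,0.187],
  [25,-0.508,0.186,0,0,0,0.249],
  [25,-0.635,0.232,0,0,0,0.311],
])

```text
time_s: 13.85
position: [0.5202, 0.2031, 0.1201]
tcp_rot: [[0.882, 0.472, -0.006], [0.472, -0.882, -0.001], [-0.006, -0.002, -1.0]]
force: [-0.8, -0.4, -5.5]
opening: 0.481
grasp_force: 30.0
```

>>> drive_tool([
  [25,-0.093,0.099,0,0,0,0.062],
  [25,-0.185,0.197,0,0,0,0.124],
  [25,-0.278,0.296,0,0,0,0.187],
  [25,-0.37,0.394,0,0,0,0.249],
  [25,-0.463,0.493,0,0,0,0.311],
  [25,-0.463,0.493,0,0,0,0.311],
  [25,-0.463,0.493,0,0,0,0.311],
])

```text
time_s: 14.55
position: [0.5007, 0.1256, 0.1211]
tcp_rot: [[1.0, 0.029, -0.004], [0.029, -1.0, 0.0], [-0.004, -0.001, -1.0]]
force: [0.6, -0.3, -5.1]
opening: 0.482
grasp_force: 30.0
```

```bash
python3 - <<'E'
from h import *
p=plan(500.3,125.3,25,1.6,25)
b=cap('top')['color'];cv2.imwrite('pics/t2.png',cv2.resize(b[160:280,220:400],(720,480),interpolation=2))
E
```

```text
from [500.7 125.6 121.1] 1.66 to [500.3 125.3  25. ] 1.6
[25, -0.004, 0.002, 0.801, 0, 0, np.float64(0.001)] rows>= 1.9
```

View pics/t2.png

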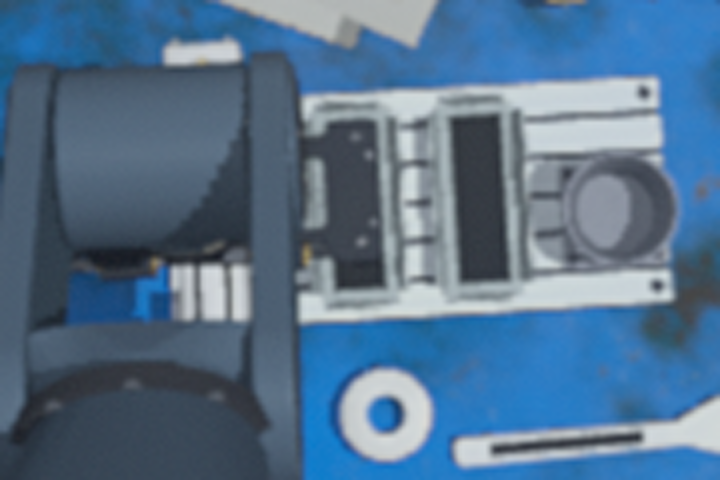

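The top view has the arm over the cradle, with the cylinder's back end at (205,50) aligned with plate x. Lower it now.

>>> drive_tool([
  [25,0,0,0.2,0,0,0],
  [25,0,0,0.4,0,0,0],
  [25,0,0,0.6,0,0,0],
  [25,0,0,0.8,0,0,0],
  [25,0,0,0.8,0,0,0],
])

```text
time_s: 15.1
position: [0.4995, 0.1262, 0.0234]
tcp_rot: [[1.0, 0.03, -0.007], [0.03, -1.0, -0.0], [-0.007, -0.0, -1.0]]
force: [-1.8, -1.9, -5.4]
opening: 0.48
grasp_force: 30.0
```

>>> drive_tool([
  [25,0,0,0.05,0,0,0],
  [25,0,0,0.1,0,0,0],
  [25,0,0,0.15,0,0,0],
  [25,0,0,0.2,0,0,0],
  [25,0,0,0.2,0,0,0],
])

```text
time_s: 15.6
position: [0.5018, 0.1255, 0.0019]
tcp_rot: [[1.0, 0.029, -0.001], [0.029, -1.0, -0.0], [-0.001, 0.0, -1.0]]
force: [0.1, 0.3, -5.3]
opening: 0.479
grasp_force: 30.0
```

>>> drive_tool([
  [25,0,0,0.02,0,0,0],
  [25,0,0,0.03,0,0,0],
  [25,0,0,0.03,0,0,0],
])

```text
time_s: 15.9
position: [0.5022, 0.1255, -0.0013]
tcp_rot: [[1.0, 0.029, -0.0], [0.029, -1.0, 0.0], [-0.0, -0.0, -1.0]]
force: [0.1, 0.1, -4.3]
opening: 0.476
grasp_force: 30.0
```

>>> drive_tool([
  [25,0,0,0.02,0,0,0],
  [25,0,0,0.02,0,0,0],
])

```text
time_s: 16.1
position: [0.5026, 0.1256, -0.0031]
tcp_rot: [[1.0, 0.029, 0.001], [0.029, -1.0, 0.0], [0.001, -0.0, -1.0]]
force: [-0.4, 0.6, -0.5]
opening: 0.478
grasp_force: 30.0
```

>>> drive_tool([
  [62,0,0,0,0,0,0],
  [62,0,0,0,0,0,0],
  [62,0,0,0,0,0,0],
  [62,0,0,0,0,0,0],
  [62,0,0,0,0,0,0],
])

```text
time_s: 16.6
position: [0.5023, 0.1256, -0.0036]
tcp_rot: [[1.0, 0.029, 0.0], [0.029, -1.0, -0.0], [0.0, 0.0, -1.0]]
force: [0.2, 0.2, 0.2]
opening: 0.703
grasp_force: 0.0
```

>>> drive_tool([
  [62,0,0,-0.2,0,0,0],
  [62,0,0,-0.5,0,0,0],
  [62,0,0,-0.9,0,0,0],
  [62,0,0,-0.9,0,0,0],
])

```text
time_s: 17.0
position: [0.5069, 0.1259, 0.1097]
tcp_rot: [[0.999, 0.029, 0.013], [0.029, -1.0, 0.0], [0.013, -0.0, -1.0]]
force: [0.4, 0.3, 0.5]
opening: 0.712
grasp_force: 0.0
```

>>> drive_tool([
  [62,0,0,-0.2,0,0,0],
  [62,0,0,-0.2,0,0,0],
  [62,0,0,-0.2,0,0,0],
])

```text
time_s: 17.3
position: [0.502, 0.1255, 0.1279]
tcp_rot: [[1.0, 0.029, 0.0], [0.029, -1.0, 0.0], [0.0, -0.0, -1.0]]
force: [-1.1, -0.9, -0.1]
opening: 0.713
grasp_force: 0.0
```

```bash
python3 - <<'E'
from h import *
p=plan(418.5,240.2,130,-12.8,62); plan(418.5,240.2,21,-12.8,62,p)
w=cloud(cap('scene')); rep('blk top',pts(w,.39,.45,.21,.27,.095,.13))
E
```

```text
from [502.  125.5 127.9] 1.65 to [418.5 240.2 130. ] -12.8
[62, -0.334, -0.488, -0.009, 0, 0, np.float64(0.084)] rows>= 1.4
[62, -0.393, -0.442, -0.009, 0, 0, np.float64(0.084)] rows>= 1.4
from [418.5 240.2 130. ] -12.8 to [418.5 240.2  21. ] -12.8
[62, 0.0, 0.0, 0.908, 0, 0, np.float64(-0.0)] rows>= 2.2
blk top 191 mean [412.1 244.  104.6] ztop [107.  110.7] rect [419.  241.2] [31.2 39.1] 76.8
```

>>> drive_tool([
  [62,-0.334,-0.488,0,0,0,0.084],
  [62,-0.334,-0.488,0,0,0,0.084],
  [62,-0.334,-0.488,0,0,0,0.084],
])

```text
time_s: 17.65
position: [0.4567, 0.1843, 0.1266]
tcp_rot: [[0.996, -0.094, -0.006], [-0.094, -0.996, -0.0], [-0.006, 0.001, -1.0]]
force: [-0.2, -1.4, 0.4]
opening: 0.713
grasp_force: 0.0
```

>>> drive_tool([
  [62,-0.393,-0.442,0,0,0,0.084],
  [62,-0.393,-0.442,0,0,0,0.084],
  [62,-0.393,-0.442,0,0,0,0.084],
  [62,-0.393,-0.442,0,0,0,0.084],
])

```text
time_s: 18.05
position: [0.4192, 0.24, 0.1277]
tcp_rot: [[0.975, -0.22, -0.0], [-0.22, -0.975, -0.001], [0.0, 0.001, -1.0]]
force: [0.8, -0.0, -0.3]
opening: 0.715
grasp_force: 0.0
```

```bash
python3 - <<'E'
from h import *
p=plan(418.5,240.2,21,-12.8,62)
a=cap('scene')['color'];b=cap('top');cv2.imwrite('pics/g3.png',np.hstack([cv2.resize(a[150:300,170:370],(400,300),interpolation=2),cv2.resize(b['color'][170:280,200:347],(400,300),interpolation=2)]))
w=cloud(b); rep('cyl',pts(w,.38,.62,.08,.17,.048,.07))
E
```

```text
from [419.2 240.  127.7] -12.73 to [418.5 240.2  21. ] -12.8
[62, -0.006, -0.001, 0.889, 0, 0, np.float64(0.001)] rows>= 2.1
cyl 1175 mean [504.1 121.7  56.3] ztop [59.  62.6] rect [509.2 123.1] [198.   40.7] 1.1
```

View pics/g3.png

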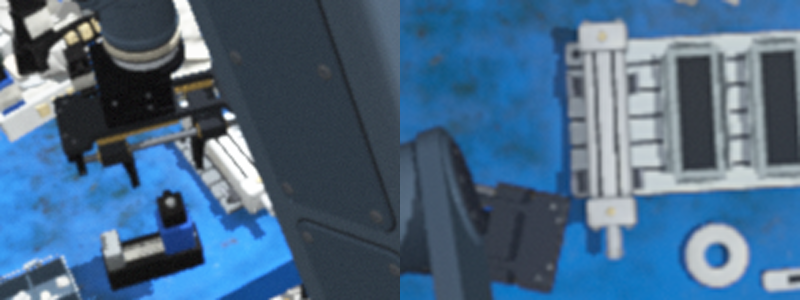

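The cylinder lies straight in its cradle, and the fingers straddle the blue coil. Descend.

>>> drive_tool([
  [62,0,0,0.2,0,0,0],
  [62,0,0,0.4,0,0,0],
  [62,0,0,0.6,0,0,0],
  [62,0,0,0.75,0,0,0],
  [62,0,0,0.82,0,0,0],
  [62,0,0,0.88,0,0,0],
  [62,0,0,0.88,0,0,0],
])

```text
time_s: 18.85
position: [0.419, 0.2399, 0.0223]
tcp_rot: [[0.975, -0.222, -0.001], [-0.222, -0.975, -0.0], [-0.0, 0.0, -1.0]]
force: [0.3, -0.0, -0.1]
opening: 0.715
grasp_force: 0.0
```

>>> drive_tool([
  [20,0,0,0,0,0,0],
  [20,0,0,0,0,0,0],
  [20,0,0,0,0,0,0],
  [20,0,0,0,0,0,0],
  [20,0,0,0,0,0,0],
  [20,0,0,0,0,0,0],
])

```text
time_s: 19.45
position: [0.4195, 0.2408, 0.0233]
tcp_rot: [[0.975, -0.222, 0.002], [-0.222, -0.975, 0.001], [0.002, -0.001, -1.0]]
force: [-0.1, 2.5, 4.8]
opening: 0.438
grasp_force: 30.0
```

>>> drive_tool([
  [20,0,0,-0.15,0,0,0],
  [20,0,0,-0.3,0,0,0],
  [20,0,0,-0.5,0,0,0],
  [20,0,0,-0.7,0,0,0],
  [20,0,0,-0.9,0,0,0],
  [20,0,0,-0.9,0,0,0],
  [20,0,0,-0.9,0,0,0],
])

```text
time_s: 20.15
position: [0.4177, 0.2399, 0.13]
tcp_rot: [[0.975, -0.221, -0.001], [-0.221, -0.975, -0.001], [-0.001, 0.001, -1.0]]
force: [0.1, -0.3, -5.7]
opening: 0.429
grasp_force: 30.0
```

```bash
python3 - <<'E'
from h import *
p=plan(550.4,41.1,131,91.6,20); s=read_state(); print(s['opening'],s['grasp_force'],s['force'])
w=cloud(dict(np.load('top0.npz')))
for x0 in range(580,720,15):
    print(x0,[round(float(np.nanmax(w[(w[...,0]>x0/1000)&(w[...,0]<x0/1000+.015)&(w[...,1]>y0)&(w[...,1]<y0+.08)][:,2])),3) for y0 in(.0,-.08,-.16)])
E
```

```text
from [417.7 239.9 130. ] -12.77 to [550.4  41.1 131. ] 91.6
[20, 0.482, 0.457, -0.003, 0, 0, np.float64(-0.405)] rows>= 4.1
[20, 0.135, 0.65, -0.003, 0, 0, np.float64(-0.405)] rows>= 4.1
[20, -0.26, 0.611, -0.003, 0, 0, np.float64(-0.405)] rows>= 4.1
0.4294513853532106 29.993656547740102 [ 0.05552844 -0.31593937 -5.73690318]
580 [0.027, 0.029, 0.019]
595 [0.007, 0.009, 0.015]
610 [0.075, 0.072, 0.008]
625 [0.086, 0.087, 0.01]
640 [0.142, 0.146, 0.058]
655 [0.101, 0.147, 0.055]
670 [0.109, 0.146, 0.059]
685 [0.113, 0.18, 0.116]
700 [0.121, 0.177, 0.128]
715 [0.138, 0.168, 0.132]
```

```bash
python3 - <<'E'
from h import *
w=cloud(dict(np.load('top0.npz')))
for y0 in np.arange(.09,-.10,-.012):
    r=[]
    for x0 in range(600,684,6):
        q=w[(w[...,0]>x0/1000)&(w[...,0]<x0/1000+.006)&(w[...,1]>y0)&(w[...,1]<y0+.012)][:,2]
        r.append(int(1000*np.max(q)) if len(q) else -1)
    print(round(float(y0*1000)),r)
from math import *
# body underside profile, tool frame, from scene b
p=cloud(dict(np.load('scene_b.npz'))); a=np.radians(81.9); d=(p[...,:2]-[.54056,.20535])*1000
lx=d@[cos(a),sin(a)]; ly=d@[sin(a),-cos(a)]; lz=(p[...,2]-.09506)*1000
for y in range(-100,-76,3):
    k=(ly>=y)&(ly<y+3)&(abs(lx)<40)&(lz>80)&(lz<170); print(y,np.sort(lz[k])[:4].round(0),k.sum())
E
```

```text
90 [6, 3, 5, 6, 3, 51, 54, 55, 54, 81, 83, 89, 92, 93]
78 [2, 2, 8, 5, 5, 62, 58, 59, 82, 82, 90, 89, 95, 97]
66 [5, 5, 6, 7, 61, 59, 62, 79, 83, 86, 90, 98, 100, 97]
54 [2, 2, 61, 64, 67, 66, 78, 78, 85, 86, 90, 90, 96, 98]
42 [2, 4, 5, 60, 63, 75, 77, 79, 88, 90, 92, 94, 100, 100]
30 [4, 6, 3, 2, 72, 75, 80, 84, 86, 91, 93, 98, 97, 104]
18 [6, 5, 5, 70, 76, 76, 79, 85, 90, 92, 95, 96, 101, 105]
6 [6, 1, 69, 72, 78, 78, 83, 89, 90, 95, 94, 98, 101, 104]
-6 [4, 5, 71, 75, 78, 85, 87, 144, 145, 143, 145, 143, 141, 137]
-18 [4, 4, 5, 5, 6, 76, 145, 145, 144, 143, 147, 144, 145, 145]
-30 [4, 4, 5, 6, 2, 4, 5, 6, 5, 87, 100, 100, 104, 143]
-42 [4, 1, 4, 3, 5, 7, 4, 7, 6, 5, 6, 5, 2, 105]
-54 [2, 6, 6, 4, 5, 5, 5, 4, 2, 4, 8, 3, 4, 3]
-66 [6, 4, 4, 6, 5, 4, 7, 4, 7, 4, 7, 3, 4, 3]
-78 [4, 6, 4, 6, 6, 6, 5, 5, 4, 28, 36, 32, 4, 6]
-90 [4, 4, 5, 6, 4, 3, 7, 39, 57, 53, 53, 55, 55, 48]
-100 [] 0
-97 [129. 132. 133. 134.] 85
-94 [126. 126. 127. 127.] 136
-91 [108. 108. 110. 116.] 44
-88 [103. 103. 104. 104.] 179
-85 [101. 102. 102. 103.] 61
-82 [104. 118. 132. 144.] 32
-79 [141. 143. 144. 144.] 36
```

A tall pile item (145 mm, x ≥ 636, y −20 to +5) limits the gripper body near the shoes. I'll aim 3 mm forward for the black valve, which clears it.

>>> drive_tool([
  [20,0.08,0.076,0,0,0,-0.067],
  [20,0.16,0.152,0,0,0,-0.135],
  [20,0.24,0.228,0,0,0,-0.202],
  [20,0.32,0.305,0,0,0,-0.27],
  [20,0.4,0.38,0,0,0,-0.337],
  [20,0.482,0.457,0,0,0,-0.405],
])

```text
time_s: 20.75
position: [0.4613, 0.1732, 0.1284]
tcp_rot: [[0.925, 0.379, -0.005], [0.379, -0.925, -0.001], [-0.005, -0.001, -1.0]]
force: [0.9, -0.5, -4.9]
opening: 0.433
grasp_force: 30.0
```

>>> drive_tool([
  [20,0.022,0.108,0,0,0,-0.067],
  [20,0.045,0.217,0,0,0,-0.135],
  [20,0.067,0.325,0,0,0,-0.202],
  [20,0.09,0.433,0,0,0,-0.27],
  [20,0.112,0.542,0,0,0,-0.337],
  [20,0.135,0.65,0,0,0,-0.405],
])

```text
time_s: 21.35
position: [0.5055, 0.1072, 0.1282]
tcp_rot: [[0.544, 0.839, -0.005], [0.839, -0.544, -0.0], [-0.003, -0.004, -1.0]]
force: [-1.2, 0.4, -4.3]
opening: 0.435
grasp_force: 30.0
```

>>> drive_tool([
  [20,-0.043,0.1,0,0,0,-0.067],
  [20,-0.087,0.2,0,0,0,-0.135],
  [20,-0.13,0.3,0,0,0,-0.202],
  [20,-0.173,0.39,0,0,0,-0.27],
  [20,-0.217,0.49,0,0,0,-0.337],
  [20,-0.26,0.59,0,0,0,-0.405],
  [20,-0.26,0.59,0,0,0,-0.405],
  [20,-0.26,0.59,0,0,0,-0.405],
])

```text
time_s: 22.15
position: [0.5477, 0.0432, 0.1289]
tcp_rot: [[-0.025, 1.0, -0.004], [1.0, 0.025, 0.001], [0.001, -0.004, -1.0]]
force: [0.4, 0.4, -3.9]
opening: 0.431
grasp_force: 30.0
```

```bash
python3 - <<'E'
from h import *
p=plan(547.5,41.1,55,91.6,20)
a=cap('scene')['color'];b=cap('top')['color'];cv2.imwrite('pics/g4.png',np.hstack([cv2.resize(a[150:270,200:360],(400,300),interpolation=2),cv2.resize(b[150:260,240:387],(400,300),interpolation=2)]))
E
```

```text
from [547.7  43.2 128.9] 91.46 to [547.5  41.1  55. ] 91.6
[20, -0.018, -0.002, 0.616, 0, 0, np.float64(-0.002)] rows>= 1.5
```

View pics/g4.png

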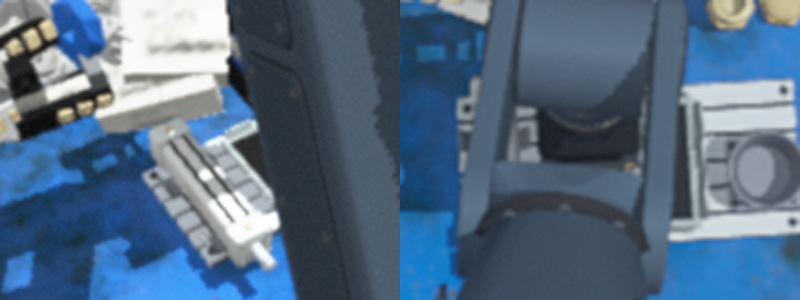

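The arm hides the shoe itself, but the cylinder still sits right. I'll descend watching the force.

>>> drive_tool([
  [20,-0.015,0,0.15,0,0,0],
  [20,-0.015,0,0.3,0,0,0],
  [20,-0.015,0,0.45,0,0,0],
  [20,-0.015,0,0.58,0,0,0],
  [20,-0.015,0,0.58,0,0,0],
])

```text
time_s: 22.75
position: [0.5468, 0.0421, 0.0591]
tcp_rot: [[-0.028, 1.0, -0.006], [1.0, 0.028, 0.001], [0.001, -0.006, -1.0]]
force: [-1.3, 0.1, -4.3]
opening: 0.429
grasp_force: 30.0
```

>>> drive_tool([
  [20,0,0,0.04,0,0,0],
  [20,0,0,0.08,0,0,0],
  [20,0,0,0.12,0,0,0],
  [20,0,0,0.12,0,0,0],
])

```text
time_s: 23.15
position: [0.5497, 0.0415, 0.0467]
tcp_rot: [[-0.028, 1.0, 0.001], [1.0, 0.028, 0.001], [0.001, 0.001, -1.0]]
force: [0.8, 0.4, -4.9]
opening: 0.434
grasp_force: 30.0
```

>>> drive_tool([
  [20,0,-0.015,0.03,0,0,0],
  [20,0,-0.015,0.05,0,0,0],
  [20,0,-0.015,0.05,0,0,0],
])

```text
time_s: 23.45
position: [0.5487, 0.0429, 0.0417]
tcp_rot: [[-0.027, 1.0, 0.003], [1.0, 0.027, 0.003], [0.003, 0.003, -1.0]]
force: [1.4, 7.2, 0.2]
opening: 0.428
grasp_force: 30.0
```

>>> drive_tool([
  [20,0,0,0.02,0,0,0],
  [20,0,0,0.03,0,0,0],
  [20,0,0,0.03,0,0,0],
])

```text
time_s: 23.75
position: [0.5487, 0.0432, 0.0386]
tcp_rot: [[-0.027, 1.0, 0.003], [1.0, 0.027, 0.003], [0.003, 0.003, -1.0]]
force: [-0.0, 7.7, 3.8]
opening: 0.428
grasp_force: 30.0
```

>>> drive_tool([
  [20,0.025,0,0,0,0,0],
  [20,0.025,0,0.01,0,0,0],
  [20,0.025,0,0.01,0,0,0],
])

```text
time_s: 24.05
position: [0.5478, 0.0445, 0.0367]
tcp_rot: [[-0.029, 1.0, 0.001], [1.0, 0.029, 0.0], [0.0, 0.001, -1.0]]
force: [-1.0, 3.8, 3.5]
opening: 0.435
grasp_force: 30.0
```

>>> drive_tool([
  [20,0,0,0.015,0,0,0],
  [20,0,0,0.015,0,0,0],
])

```text
time_s: 24.25
position: [0.5479, 0.0447, 0.0365]
tcp_rot: [[-0.029, 1.0, 0.001], [1.0, 0.029, 0.001], [0.001, 0.001, -1.0]]
force: [-2.2, 4.8, 16.8]
opening: 0.434
grasp_force: 30.0
```

On the floor (reading 36.5 mm, as expected). Release and lift.

>>> drive_tool([
  [60,0,0,0,0,0,0],
  [60,0,0,0,0,0,0],
  [60,0,0,0,0,0,0],
  [60,0,0,0,0,0,0],
  [60,0,0,0,0,0,0],
])

```text
time_s: 24.75
position: [0.5474, 0.0438, 0.0338]
tcp_rot: [[-0.028, 1.0, -0.001], [1.0, 0.028, -0.0], [-0.0, -0.001, -1.0]]
force: [0.4, -0.1, 0.6]
opening: 0.679
grasp_force: 0.0
```

>>> drive_tool([
  [60,0,0,-0.2,0,0,0],
  [60,0,0,-0.5,0,0,0],
  [60,0,0,-0.8,0,0,0],
  [60,0,0,-0.95,0,0,0],
  [60,0,0,-0.95,0,0,0],
])

```text
time_s: 25.25
position: [0.5498, 0.0438, 0.1509]
tcp_rot: [[-0.029, 1.0, 0.007], [1.0, 0.029, -0.001], [-0.001, 0.007, -1.0]]
force: [0.0, -0.8, 0.2]
opening: 0.691
grasp_force: 0.0
```

```bash
python3 - <<'E'
from h import *
p=plan(413.8,-323.2,150,-7,62); plan(413.8,-323.2,24,-7,62,p)
E
```

```text
from [549.8  43.8 150.9] 91.64 to [ 413.8 -323.2  150. ] -7
[62, -0.756, -0.305, 0.002, 0, 0, np.float64(0.287)] rows>= 2.9
[62, -0.814, 0.038, 0.002, 0, 0, np.float64(0.287)] rows>= 2.9
[62, -0.724, 0.375, 0.002, 0, 0, np.float64(0.287)] rows>= 2.9
[62, -0.502, 0.643, 0.002, 0, 0, np.float64(0.287)] rows>= 2.9
from [ 413.8 -323.2  150. ] -7 to [ 413.8 -323.2   24. ] -7
[62, 0.0, 0.0, 0.525, 0, 0, np.float64(-0.0)] rows>= 1.3
[62, 0.0, 0.0, 0.525, 0, 0, np.float64(-0.0)] rows>= 1.3
```

>>> drive_tool([
  [62,-0.756,-0.305,0,0,0,0.287],
  [62,-0.756,-0.305,0,0,0,0.287],
  [62,-0.756,-0.305,0,0,0,0.287],
  [62,-0.756,-0.305,0,0,0,0.287],
])

```text
time_s: 25.65
position: [0.5123, -0.0487, 0.1468]
tcp_rot: [[0.394, 0.919, -0.003], [0.919, -0.394, 0.001], [-0.0, -0.003, -1.0]]
force: [-0.3, 0.0, 0.7]
opening: 0.714
grasp_force: 0.0
```

>>> drive_tool([
  [62,-0.814,0.038,0,0,0,0.287],
  [62,-0.814,0.038,0,0,0,0.287],
  [62,-0.814,0.038,0,0,0,0.287],
  [62,-0.814,0.038,0,0,0,0.287],
])

```text
time_s: 26.05
position: [0.479, -0.1396, 0.1473]
tcp_rot: [[0.739, 0.674, -0.001], [0.674, -0.739, 0.001], [-0.0, -0.002, -1.0]]
force: [-0.0, -0.1, -0.1]
opening: 0.711
grasp_force: 0.0
```

>>> drive_tool([
  [62,-0.724,0.375,0,0,0,0.287],
  [62,-0.724,0.375,0,0,0,0.287],
  [62,-0.724,0.375,0,0,0,0.287],
  [62,-0.724,0.375,0,0,0,0.287],
])

```text
time_s: 26.45
position: [0.4455, -0.2307, 0.1475]
tcp_rot: [[0.952, 0.307, -0.001], [0.307, -0.952, 0.001], [-0.0, -0.001, -1.0]]
force: [0.5, 0.9, -0.2]
opening: 0.712
grasp_force: 0.0
```

>>> drive_tool([
  [62,-0.502,0.643,0,0,0,0.287],
  [62,-0.502,0.643,0,0,0,0.287],
  [62,-0.502,0.643,0,0,0,0.287],
  [62,-0.502,0.643,0,0,0,0.287],
  [62,-0.502,0.643,0,0,0,0.287],
])

```text
time_s: 26.95
position: [0.4119, -0.3206, 0.1476]
tcp_rot: [[0.993, -0.114, -0.001], [-0.114, -0.993, 0.002], [-0.001, -0.002, -1.0]]
force: [-0.2, 0.0, -0.7]
opening: 0.713
grasp_force: 0.0
```

```bash
python3 - <<'E'
from h import *
p=plan(413.8,-323.2,70,-7,62)
c=cap('top');np.savez('top2.npz',**c);b=c['color'];cv2.imwrite('pics/t4.png',np.hstack([cv2.resize(b[165:255,250:370],(400,300),interpolation=2),cv2.resize(b[180:270,380:500],(400,300),interpolation=2)]))
w=cloud(c)
rep('blkhead',pts(w,.5,.6,.0,.08,.115,.135)); rep('blk base',pts(w,.44,.60,.0,.08,.045,.06))
a=cloud(cap('scene')); rep('blkheadS',pts(a,.5,.6,.0,.08,.115,.135));rep('blk baseS',pts(a,.44,.60,.0,.08,.045,.06))
E
```

```text
from [ 411.9 -320.6  147.6] -6.54 to [ 413.8 -323.2   70. ] -7
[62, 0.018, 0.02, 0.647, 0, 0, np.float64(0.005)] rows>= 1.6
blkhead 161 mean [546.5  40.  120.3] ztop [122.3 126.9] rect [548.2  40.6] [27.8 31.9] 1.0
blk base 304 mean [506.4  37.5  51.5] ztop [51.9 55.9] rect [507.   36.9] [49.8 43.2] 4.1
blkheadS 107 mean [544.3  43.8 117.2] ztop [120.2 123.5] rect [591.4  15.9] [ 34.  142.1] 58.0
blk baseS 279 mean [501.2  48.2  50.8] ztop [49.8 56.6] rect [512.   32.4] [109.2  62.9] 2.0
```

View pics/t4.png

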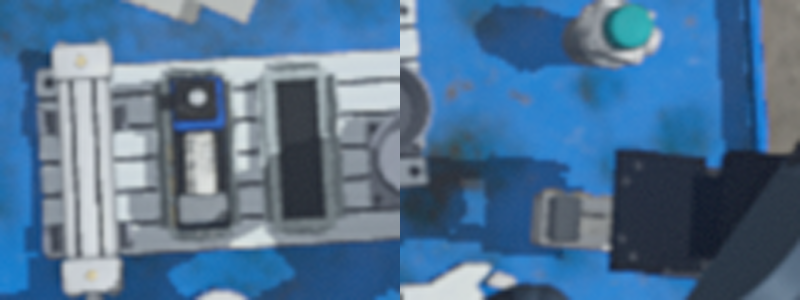

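The black valve sits in the left shoe with its coil to the rear, and the gripper is over the white valve's coil. Descend and grip.

>>> drive_tool([
  [62,0.018,0.02,0.2,0,0,0.005],
  [62,0.018,0.02,0.4,0,0,0.005],
  [62,0.018,0.02,0.6,0,0,0.005],
  [62,0.018,0.02,0.6,0,0,0.005],
])

```text
time_s: 27.45
position: [0.4121, -0.3222, 0.0737]
tcp_rot: [[0.992, -0.126, -0.005], [-0.126, -0.992, 0.006], [-0.005, -0.005, -1.0]]
force: [-1.2, 0.4, 0.5]
opening: 0.712
grasp_force: 0.0
```

>>> drive_tool([
  [62,0,0,0.1,0,0,0],
  [62,0,0,0.2,0,0,0],
  [62,0,0,0.3,0,0,0],
  [62,0,0,0.41,0,0,0],
  [62,0,0,0.41,0,0,0],
])

```text
time_s: 27.95
position: [0.4124, -0.3245, 0.0252]
tcp_rot: [[0.992, -0.13, -0.002], [-0.13, -0.992, 0.003], [-0.003, -0.002, -1.0]]
force: [0.1, 0.1, -0.1]
opening: 0.713
grasp_force: 0.0
```

>>> drive_tool([
  [20,0,0,0,0,0,0],
  [20,0,0,0,0,0,0],
  [20,0,0,0,0,0,0],
  [20,0,0,0,0,0,0],
  [20,0,0,0,0,0,0],
  [20,0,0,0,0,0,0],
])

```text
time_s: 28.55
position: [0.4135, -0.3253, 0.0273]
tcp_rot: [[0.992, -0.13, 0.0], [-0.13, -0.992, 0.0], [0.0, -0.0, -1.0]]
force: [0.4, 1.2, 4.2]
opening: 0.408
grasp_force: 30.0
```

>>> drive_tool([
  [20,0,0,-0.15,0,0,0],
  [20,0,0,-0.3,0,0,0],
  [20,0,0,-0.5,0,0,0],
  [20,0,0,-0.7,0,0,0],
  [20,0,0,-0.95,0,0,0],
  [20,0,0,-0.95,0,0,0],
  [20,0,0,-0.95,0,0,0],
])

```text
time_s: 29.25
position: [0.4131, -0.3254, 0.1405]
tcp_rot: [[0.992, -0.13, -0.0], [-0.13, -0.992, -0.0], [-0.0, 0.0, -1.0]]
force: [-1.4, -0.0, -3.9]
opening: 0.408
grasp_force: 30.0
```

```bash
python3 - <<'E'
from h import *
p=plan(545.5,-38.6,141,91.6,20); s=read_state(); print(s['opening'],s['grasp_force'],s['force'])
E
```

```text
from [ 413.1 -325.4  140.5] -7.45 to [545.5 -38.6 141. ] 91.6
[20, 0.261, -0.838, -0.001, 0, 0, np.float64(-0.384)] rows>= 3.8
[20, 0.676, -0.56, -0.001, 0, 0, np.float64(-0.384)] rows>= 3.8
[20, 0.872, -0.101, -0.001, 0, 0, np.float64(-0.384)] rows>= 3.8
0.4075918217719165 29.999502897262573 [-1.41026284 -0.03887633 -3.87914832]
```

>>> drive_tool([
  [20,0.044,-0.14,0,0,0,-0.064],
  [20,0.087,-0.28,0,0,0,-0.128],
  [20,0.13,-0.42,0,0,0,-0.192],
  [20,0.174,-0.56,0,0,0,-0.256],
  [20,0.218,-0.7,0,0,0,-0.32],
  [20,0.261,-0.838,0,0,0,-0.384],
])

```text
time_s: 29.85
position: [0.4562, -0.2281, 0.1385]
tcp_rot: [[0.901, 0.435, -0.004], [0.435, -0.901, 0.003], [-0.002, -0.004, -1.0]]
force: [-0.2, 0.6, -3.5]
opening: 0.408
grasp_force: 30.0
```

>>> drive_tool([
  [20,0.113,-0.093,0,0,0,-0.064],
  [20,0.225,-0.187,0,0,0,-0.128],
  [20,0.338,-0.28,0,0,0,-0.192],
  [20,0.45,-0.373,0,0,0,-0.256],
  [20,0.563,-0.467,0,0,0,-0.32],
  [20,0.676,-0.56,0,0,0,-0.384],
])

```text
time_s: 30.45
position: [0.5003, -0.1328, 0.1385]
tcp_rot: [[0.518, 0.855, -0.004], [0.855, -0.518, 0.002], [-0.0, -0.005, -1.0]]
force: [-0.5, -0.2, -4.2]
opening: 0.412
grasp_force: 30.0
```

>>> drive_tool([
  [20,0.145,-0.017,0,0,0,-0.064],
  [20,0.29,-0.034,0,0,0,-0.128],
  [20,0.436,-0.05,0,0,0,-0.192],
  [20,0.58,-0.067,0,0,0,-0.256],
  [20,0.727,-0.084,0,0,0,-0.32],
  [20,0.872,-0.101,0,0,0,-0.384],
  [20,0.872,-0.101,0,0,0,-0.384],
  [20,0.872,-0.101,0,0,0,-0.384],
])

```text
time_s: 31.25
position: [0.5445, -0.0383, 0.139]
tcp_rot: [[-0.027, 1.0, -0.004], [1.0, 0.027, 0.001], [0.001, -0.004, -1.0]]
force: [0.4, -0.0, -4.2]
opening: 0.411
grasp_force: 30.0
```

```bash
python3 - <<'E'
from h import *
p=plan(545.5,-38.6,60,91.6,20)
E
```

```text
from [544.5 -38.3 139. ] 91.54 to [545.5 -38.6  60. ] 91.6
[20, -0.003, 0.008, 0.658, 0, 0, np.float64(-0.001)] rows>= 1.6
```

>>> drive_tool([
  [20,0,0,0.15,0,0,0],
  [20,0,0,0.3,0,0,0],
  [20,0,0,0.45,0,0,0],
  [20,0,0,0.62,0,0,0],
  [20,0,0,0.62,0,0,0],
])

```text
time_s: 31.75
position: [0.5426, -0.0388, 0.0635]
tcp_rot: [[-0.025, 1.0, -0.008], [1.0, 0.025, 0.002], [0.002, -0.008, -1.0]]
force: [-1.0, 0.4, -4.3]
opening: 0.409
grasp_force: 30.0
```

>>> drive_tool([
  [20,0,0,0.04,0,0,0],
  [20,0,0,0.08,0,0,0],
  [20,0,0,0.12,0,0,0],
  [20,0,0,0.12,0,0,0],
])

```text
time_s: 32.15
position: [0.5458, -0.0387, 0.052]
tcp_rot: [[-0.027, 1.0, -0.0], [1.0, 0.027, 0.0], [0.0, -0.0, -1.0]]
force: [0.4, 0.2, -4.2]
opening: 0.409
grasp_force: 30.0
```

>>> drive_tool([
  [20,0,0,0.03,0,0,0],
  [20,0,0,0.06,0,0,0],
  [20,0,0,0.06,0,0,0],
])

```text
time_s: 32.45
position: [0.5458, -0.0384, 0.0446]
tcp_rot: [[-0.027, 1.0, -0.0], [1.0, 0.027, 0.0], [0.0, -0.0, -1.0]]
force: [0.5, 0.5, -3.7]
opening: 0.41
grasp_force: 30.0
```

>>> drive_tool([
  [20,0,0,0.02,0,0,0],
  [20,0,0,0.02,0,0,0],
])

```text
time_s: 32.65
position: [0.546, -0.038, 0.0426]
tcp_rot: [[-0.027, 1.0, 0.0], [1.0, 0.027, 0.001], [0.001, 0.0, -1.0]]
force: [-0.4, 3.1, -2.6]
opening: 0.414
grasp_force: 30.0
```

Again a slight +y push from the lip, so I'll follow it by 1.5 mm.

>>> drive_tool([
  [20,0.015,0,0,0,0,0],
  [20,0.015,0,0.015,0,0,0],
  [20,0.015,0,0.015,0,0,0],
])

```text
time_s: 32.95
position: [0.546, -0.0369, 0.0406]
tcp_rot: [[-0.027, 1.0, 0.0], [1.0, 0.027, -0.0], [-0.0, 0.0, -1.0]]
force: [-0.3, 1.6, -3.2]
opening: 0.41
grasp_force: 30.0
```

>>> drive_tool([
  [20,0,0,0.015,0,0,0],
  [20,0,0,0.015,0,0,0],
])

```text
time_s: 33.15
position: [0.5461, -0.0368, 0.0404]
tcp_rot: [[-0.027, 1.0, 0.0], [1.0, 0.027, -0.0], [-0.0, 0.0, -1.0]]
force: [-2.7, 2.1, 7.5]
opening: 0.408
grasp_force: 30.0
```

>>> drive_tool([
  [58,0,0,0,0,0,0],
  [58,0,0,0,0,0,0],
  [58,0,0,0,0,0,0],
  [58,0,0,0,0,0,0],
  [58,0,0,0,0,0,0],
])

```text
time_s: 33.65
position: [0.5459, -0.037, 0.0388]
tcp_rot: [[-0.027, 1.0, -0.0], [1.0, 0.027, -0.0], [-0.0, -0.0, -1.0]]
force: [0.3, 0.4, -0.6]
opening: 0.658
grasp_force: 0.0
```

>>> drive_tool([
  [58,0,0,-0.2,0,0,0],
  [58,0,0,-0.5,0,0,0],
  [58,0,0,-0.8,0,0,0],
  [58,0,0,-0.95,0,0,0],
  [58,0,0,-0.95,0,0,0],
])

```text
time_s: 34.15
position: [0.5482, -0.0374, 0.1558]
tcp_rot: [[-0.027, 1.0, 0.007], [1.0, 0.027, -0.002], [-0.002, 0.007, -1.0]]
force: [0.5, -0.3, -0.4]
opening: 0.665
grasp_force: 0.0
```

```bash
python3 - <<'E'
from h import *
c=cap('top');np.savez('top3.npz',**c); w=cloud(c); im=c['color']
hsv=cv2.cvtColor(im,cv2.COLOR_BGR2HSV)[180-10:205,425:465]
m=cv2.inRange(hsv,(80,90,60),(96,255,255)); M=cv2.moments(m,True); u=425+M['m10']/M['m00'];v=170+M['m01']/M['m00']
print('teal',M['m00'],u,v,ray(c,u,v,.134)*1000,ray(c,u,v,.125)*1000)
s=w[170:208,420:465]
for lo,hi in((.09,.112),(.095,.11),(.118,.15),(.060,.088)):
    p=s[(s[...,2]>lo)&(s[...,2]<hi)&(abs(s[...,0]-.553)<.05)&(abs(s[...,1]+.288)<.05)]
    r=cv2.minAreaRect(p[:,:2].astype(np.float32)*1000); cc=cv2.minEnclosingCircle(p[:,:2].astype(np.float32)*1000)
    print(lo,len(p),p.mean(0)*1000,r,cc)
cv2.imwrite('pics/f.png',cv2.resize(im[170:210,420:470],(600,480),interpolation=cv2.INTER_CUBIC))
plan(553,-289,155,68.6,62)
E
```

```text
teal 151.0 448.21854304635764 187.5165562913907 [ 554.69703125 -287.60285309  134.        ] [ 555.8424148  -290.17650613  125.        ]
0.09 181 [ 552.99866448 -280.98435418  104.28288902] ((556.070068359375, -289.0054626464844), (57.601131439208984, 40.53867721557617), 72.42237854003906) ((554.7076416015625, -288.5738830566406), 29.542800903320312)
0.095 155 [ 553.01914986 -281.60547957  104.58684486] ((555.8959350585938, -289.5551452636719), (56.447906494140625, 40.53867721557617), 72.42237854003906) ((557.0463256835938, -289.591552734375), 28.93056297302246)
0.118 178 [ 554.16864235 -287.38268889  132.02772039] ((553.9279174804688, -288.5855712890625), (33.691253662109375, 32.462127685546875), 72.27091217041016) ((554.7120361328125, -289.61944580078125), 18.318058013916016)
0.06 51 [ 546.49791163 -278.31198281   82.30183443] ((557.1282958984375, -280.1116027832031), (37.0235481262207, 52.722286224365234), 87.89581298828125) ((557.2394409179688, -288.0051574707031), 27.712820053100586)
from [546.7 -37.1 154. ] 91.55 to [ 553. -289.  155.] 68.6
[62, -0.7, -0.001, -0.003, 0, 0, np.float64(0.089)] rows>= 1.7
[62, -0.694, 0.092, -0.003, 0, 0, np.float64(0.089)] rows>= 1.7
[62, -0.675, 0.183, -0.003, 0, 0, np.float64(0.089)] rows>= 1.7
```

View pics/f.png

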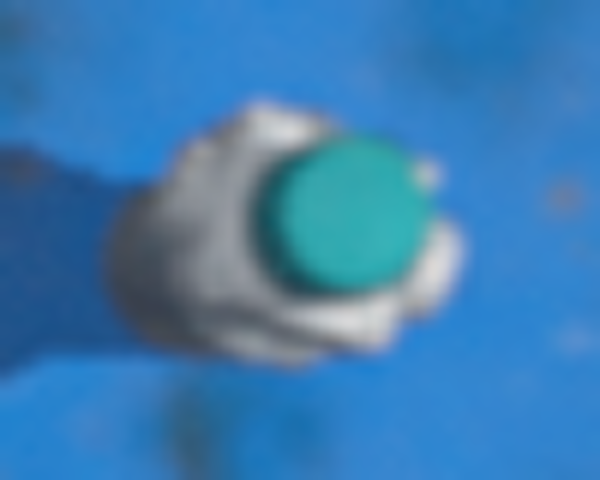

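The teal knob is at (345,215) in the crop with a port stub to its lower right, so the filter is at (555,−289) mm with the port axis at about 70°.

>>> drive_tool([
  [72,-0.7,0.01,0,0,0,0.084],
  [72,-0.7,0.01,0,0,0,0.084],
  [72,-0.7,0.01,0,0,0,0.084],
])

```text
time_s: 34.5
position: [0.5494, -0.1246, 0.1512]
tcp_rot: [[0.103, 0.995, -0.001], [0.995, -0.103, -0.001], [-0.001, -0.001, -1.0]]
force: [1.0, 0.0, 0.4]
opening: 0.808
grasp_force: 0.0
```

>>> drive_tool([
  [72,-0.694,0.097,0,0,0,0.084],
  [72,-0.694,0.097,0,0,0,0.084],
  [72,-0.694,0.097,0,0,0,0.084],
])

```text
time_s: 34.8
position: [0.5527, -0.2084, 0.1513]
tcp_rot: [[0.227, 0.974, -0.001], [0.974, -0.227, -0.001], [-0.001, -0.001, -1.0]]
force: [0.3, 0.4, 0.3]
opening: 0.825
grasp_force: 0.0
```

>>> drive_tool([
  [72,-0.675,0.185,0,0,0,0.084],
  [72,-0.675,0.185,0,0,0,0.084],
  [72,-0.675,0.185,0,0,0,0.084],
  [72,-0.675,0.185,0,0,0,0.084],
  [72,-0.675,0.185,0,0,0,0.084],
])

```text
time_s: 35.3
position: [0.5554, -0.2862, 0.1518]
tcp_rot: [[0.343, 0.939, -0.003], [0.939, -0.343, 0.003], [0.002, -0.003, -1.0]]
force: [-0.3, 0.3, -0.3]
opening: 0.826
grasp_force: 0.0
```

```bash
python3 - <<'E'
from h import *
p=plan(554.8,-289,57.5,70,72)
w=cloud(cap('top')); print('white')
rep('whead',pts(w,.5,.6,-.075,-.005,.108,.135)); rep('bhead',pts(w,.5,.6,.005,.08,.108,.135)); rep('cyl',pts(w,.38,.62,.08,.17,.045,.07))
E
```

```text
from [ 555.4 -286.2  151.8] 69.96 to [ 554.8 -289.    57.5] 70
[72, -0.024, 0.003, 0.786, 0, 0, np.float64(-0.0)] rows>= 1.9
white
whead 169 mean [544.8 -39.5 113.2] ztop [116.4 120.3] rect [550.4 -40.3] [34.7 46.3] 1.9
bhead 183 mean [546.4  42.3 118.2] ztop [121.7 126.4] rect [546.7  44.7] [27.6 42.4] 5.4
cyl 1186 mean [503.9 121.8  56.3] ztop [59.1 62.7] rect [509.4 122.9] [198.5  40.2] 1.2
```

>>> drive_tool([
  [72,-0.02,0,0.15,0,0,0],
  [72,-0.02,0,0.3,0,0,0],
  [72,-0.02,0,0.45,0,0,0],
  [72,-0.02,0,0.6,0,0,0],
  [72,-0.02,0,0.7,0,0,0],
  [72,-0.02,0,0.78,0,0,0],
  [72,-0.02,0,0.78,0,0,0],
])

```text
time_s: 36.05
position: [0.5548, -0.2897, 0.0581]
tcp_rot: [[0.343, 0.939, -0.002], [0.939, -0.343, 0.002], [0.001, -0.003, -1.0]]
force: [-0.6, 0.4, 1.6]
opening: 0.828
grasp_force: 0.0
```

>>> drive_tool([
  [62,0,0,0,0,0,0],
  [54,0,0,0,0,0,0],
  [48,0,0,0,0,0,0],
  [44,0,0,0,0,0,0],
  [40,0,0,0,0,0,0],
  [34,0,0,0,0,0,0],
  [28,0,0,0,0,0,0],
  [22,0,0,0,0,0,0],
])

```text
time_s: 36.85
position: [0.5556, -0.2911, 0.0596]
tcp_rot: [[0.344, 0.939, 0.0], [0.939, -0.344, -0.0], [-0.0, 0.0, -1.0]]
force: [-0.1, -0.6, 1.6]
opening: 0.46
grasp_force: 29.9
```

>>> drive_tool([
  [22,0,0,-0.1,0,0,0],
  [22,0,0,-0.25,0,0,0],
  [22,0,0,-0.4,0,0,0],
  [22,0,0,-0.6,0,0,0],
  [22,0,0,-0.8,0,0,0],
  [22,0,0,-0.8,0,0,0],
  [22,0,0,-0.8,0,0,0],
])

```text
time_s: 37.55
position: [0.5554, -0.2909, 0.1556]
tcp_rot: [[0.344, 0.939, 0.0], [0.939, -0.344, -0.0], [-0.0, 0.001, -1.0]]
force: [-0.1, 0.7, -1.8]
opening: 0.457
grasp_force: 29.9
```

```bash
python3 - <<'E'
from h import *
p=plan(507.5,-122.5,156,70,22); s=read_state(); print(s['opening'],s['grasp_force'],s['force'])
E
```

```text
from [ 555.4 -290.9  155.6] 69.89 to [ 507.5 -122.5  156. ] 70
[22, 0.59, -0.429, -0.002, 0, 0, np.float64(-0.001)] rows>= 1.8
[22, 0.591, -0.428, -0.002, 0, 0, np.float64(-0.001)] rows>= 1.8
0.4565209102617196 29.9069344997406 [-0.08246797  0.67626895 -1.80206774]
```

>>> drive_tool([
  [22,0.1,-0.072,0,0,0,0],
  [22,0.22,-0.16,0,0,0,0],
  [22,0.34,-0.247,0,0,0,0],
  [22,0.47,-0.342,0,0,0,0],
  [22,0.59,-0.429,0,0,0,0],
])

```text
time_s: 38.05
position: [0.53, -0.2044, 0.1543]
tcp_rot: [[0.343, 0.939, -0.002], [0.939, -0.343, 0.002], [0.001, -0.003, -1.0]]
force: [0.5, 0.5, -1.4]
opening: 0.454
grasp_force: 29.9
```

>>> drive_tool([
  [22,0.12,-0.086,0,0,0,0],
  [22,0.24,-0.172,0,0,0,0],
  [22,0.36,-0.258,0,0,0,0],
  [22,0.48,-0.345,0,0,0,0],
  [22,0.59,-0.428,0,0,0,0],
  [22,0.59,-0.428,0,0,0,0],
  [22,0.59,-0.428,0,0,0,0],
])

```text
time_s: 38.75
position: [0.508, -0.1226, 0.1556]
tcp_rot: [[0.343, 0.939, 0.001], [0.939, -0.343, -0.001], [-0.001, 0.001, -1.0]]
force: [-0.2, -0.7, -1.9]
opening: 0.456
grasp_force: 29.9
```

>>> drive_tool([
  [22,0,0,0.1,0,0,0],
  [22,0,0,0.2,0,0,0],
  [22,0,0,0.3,0,0,0],
  [22,0,0,0.4,0,0,0],
  [22,0,0,0.4,0,0,0],
])

```text
time_s: 39.25
position: [0.5059, -0.1222, 0.1049]
tcp_rot: [[0.344, 0.939, -0.005], [0.939, -0.344, 0.002], [0.0, -0.005, -1.0]]
force: [0.0, -0.4, -0.8]
opening: 0.462
grasp_force: 29.9
```

>>> drive_tool([
  [22,0,0,0.05,0,0,0],
  [22,0,0,0.1,0,0,0],
  [22,0,0,0.15,0,0,0],
  [22,0,0,0.2,0,0,0],
  [22,0,0,0.2,0,0,0],
])

```text
time_s: 39.75
position: [0.507, -0.1224, 0.0826]
tcp_rot: [[0.344, 0.939, -0.001], [0.939, -0.344, 0.001], [0.0, -0.002, -1.0]]
force: [-0.3, 0.4, -2.0]
opening: 0.462
grasp_force: 29.9
```

>>> drive_tool([
  [22,0,0,0.02,0,0,0],
  [22,0,0,0.03,0,0,0],
  [22,0,0,0.03,0,0,0],
])

```text
time_s: 40.05
position: [0.5077, -0.1227, 0.0798]
tcp_rot: [[0.344, 0.939, 0.0], [0.939, -0.344, -0.0], [-0.0, 0.0, -1.0]]
force: [-0.3, -0.3, -1.4]
opening: 0.458
grasp_force: 29.9
```

>>> drive_tool([
  [22,0,0,0.02,0,0,0],
  [22,0,0,0.03,0,0,0],
  [22,0,0,0.03,0,0,0],
])

```text
time_s: 40.35
position: [0.5074, -0.1226, 0.076]
tcp_rot: [[0.344, 0.939, -0.0], [0.939, -0.344, 0.0], [0.0, -0.0, -1.0]]
force: [-0.3, 0.1, -0.9]
opening: 0.456
grasp_force: 29.9
```

>>> drive_tool([
  [22,0,0,0.015,0,0,0],
  [22,0,0,0.015,0,0,0],
])

```text
time_s: 40.55
position: [0.5078, -0.1228, 0.0746]
tcp_rot: [[0.344, 0.939, 0.0], [0.939, -0.344, -0.0], [-0.0, 0.0, -1.0]]
force: [-0.5, -0.8, 0.2]
opening: 0.457
grasp_force: 29.9
```

Contact at the expected 74.6 mm. Release gently and lift.

>>> drive_tool([
  [43,0,0,0,0,0,0],
  [46,0,0,0,0,0,0],
  [50,0,0,0,0,0,0],
  [58,0,0,0,0,0,0],
  [66,0,0,0,0,0,0],
  [70,0,0,0,0,0,0],
  [70,0,0,0,0,0,0],
])

```text
time_s: 41.25
position: [0.5076, -0.1226, 0.0743]
tcp_rot: [[0.344, 0.939, 0.0], [0.939, -0.344, 0.0], [0.0, 0.0, -1.0]]
force: [-0.4, -0.2, -0.1]
opening: 0.786
grasp_force: 0.0
```

>>> drive_tool([
  [70,0,0,-0.15,0,0,0],
  [70,0,0,-0.35,0,0,0],
  [70,0,0,-0.6,0,0,0],
  [70,0,0,-0.9,0,0,0],
  [70,0,0,-0.9,0,0,0],
])

```text
time_s: 41.75
position: [0.511, -0.1242, 0.1869]
tcp_rot: [[0.344, 0.939, 0.01], [0.939, -0.344, -0.005], [-0.001, 0.01, -1.0]]
force: [0.0, -1.4, 0.1]
opening: 0.805
grasp_force: 0.0
```

>>> drive_tool([
  [70,-0.95,0,0,0,0,0],
  [70,-0.95,0,0,0,0,0],
  [70,-0.95,0,0,0,0,0],
  [70,-0.95,0,0,0,0,0],
])

```text
time_s: 42.15
position: [0.4676, -0.2313, 0.1817]
tcp_rot: [[0.348, 0.938, -0.001], [0.938, -0.348, 0.001], [0.0, -0.001, -1.0]]
force: [-0.5, 1.1, 0.2]
opening: 0.802
grasp_force: 0.0
```

>>> drive_tool([
  [70,-0.95,0,0,0,0,0],
  [70,-0.95,0,0,0,0,0],
  [70,-0.95,0,0,0,0,0],
  [70,-0.95,0,0,0,0,0],
])

```text
time_s: 42.55
position: [0.4291, -0.3371, 0.1818]
tcp_rot: [[0.346, 0.938, -0.0], [0.938, -0.346, 0.001], [0.001, -0.001, -1.0]]
force: [-0.3, 0.8, 1.2]
opening: 0.807
grasp_force: 0.0
```

```bash
python3 - <<'E'
from h import *
c=cap('top');a=cap('scene'); w=cloud(c)
cv2.imwrite('pics/end.png',np.hstack([cv2.resize(c['color'][170:250,250:400],(450,240),interpolation=2),cv2.resize(a['color'][140:270,210:400],(350,240),interpolation=2)]))
rep('knob',pts(w,.46,.56,-.17,-.08,.135,.165)); rep('headcollar',pts(w,.46,.56,-.17,-.08,.09,.13))
rep('whead',pts(w,.5,.6,-.075,-.005,.112,.135)); rep('bhead',pts(w,.5,.6,.005,.08,.118,.135))
rep('wbase',pts(w,.44,.60,-.075,-.005,.035,.06,False)); rep('bbase',pts(w,.44,.60,.005,.08,.035,.06,False)); rep('cyl',pts(w,.38,.62,.08,.17,.045,.07))
E
```

```text
knob 172 mean [ 504.6 -123.   144.7] ztop [147.8 151.2] rect [ 505.6 -124.9] [37.1 30.1] 79.8
headcollar 217 mean [ 502.3 -118.   106.2] ztop [119.1 128.3] rect [ 504.8 -129.3] [72.  49.6] 66.7
whead 150 mean [544.9 -41.  114.1] ztop [117.  121.3] rect [551. -44.] [35.4 39.5] 1.3
bhead 152 mean [546.3  39.3 120.4] ztop [122.6 126.4] rect [548.   39.7] [28.8 28.6] 88.5
wbase 341 mean [502.5 -41.5  49.4] ztop [50.  54.4] rect [514.4 -43.5] [105.6  44.5] 0.5
bbase 352 mean [501.2  38.7  50. ] ztop [51.5 55.6] rect [495.5  38. ] [73.7 44.9] 1.6
cyl 1185 mean [503.9 121.8  56.3] ztop [59.2 62.8] rect [509.2 123.1] [198.1  40.5] 1.1
```

View pics/end.png

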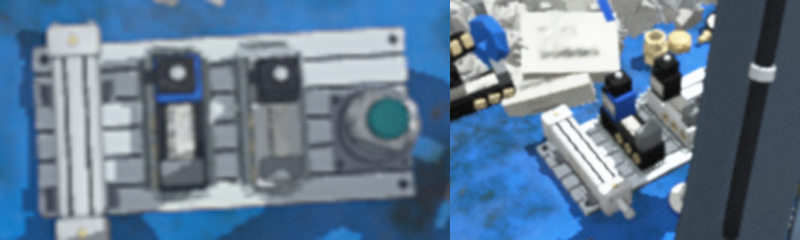

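```bash
python3 - <<'E'
from h import *
c=cap('top'); print(ray(c,275.4,215.4,.06)*1000)
w=cloud(c); p=pts(w,.38,.62,.08,.17,.056,.07); rep('top face',p)
E
```

```text
[506.19510224 124.18449344  60.        ]
top face 957 mean [503.7 122.2  58.2] ztop [59.6 63.1] rect [505.8 123.1] [188.2  40.8] 1.1
```

Everything is seated and within tolerance: the cylinder is about 5 mm off along its axis, against 15 mm allowed. I'm handing in.

```bash
python3 -c "
from rig import order; print(order.hand_in())"
```

```text
the job is handed in; nothing more can be done
None
```

I handed the job in at about 43 s of the 90 s limit, with the filter, white valve, black valve and cylinder all seated in their mounts and released; the hand-in gave no verdict, so the judged result is unknown.

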